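# Swap two bottles in the carrier and thread its retaining rod

### The job

The two bottles in the blue bottle carrier stand in each other's places: swap them, upright on the black pads (the steel tray is free for parking one). Then take the retaining rod by its red handle, thread it from the right-hand end of the carrier through both bushings until its tip sticks out clearly beyond the left-hand one, and finish while still holding it there by the handle. Leave everything else on the bench where it is.

Things in the scene. Friction and masses are not known exactly. Their poses are not given: they have to be found in the camera images.
- carrier: Fixed bottle carrier, base 130 x 200 x 12 mm. Origin: centre of its underside; x away from the robot to a 57 mm high rail behind the bottles, y left along it, z up. At each end a blue block (x -55 to -5 mm, 80 to 96 mm from the origin in y, 78 mm high) has a 15 mm through bore along y; both bores are on one line at x -30, z 55 mm. Behind the blocks the end plates are 57 mm high.
- bushing_right (a point): Centre of the bore in the right-hand (-y) block, half-way through its 16 mm thickness (8 mm from either face): the bushing the rod enters first.
- bushing_left (a point): Centre of the bore in the left-hand (+y) block, half-way through its 16 mm: the second bushing, 176 mm from the first.
- place_left (a point): Centre of the top of the left-hand black rubber pad (66 mm across, 15 mm above the bench), where one bottle stands.
- place_right (a point): Centre of the top of the right-hand black pad, 84 mm from the left-hand one.
- white_bottle_mid (a point): Axis of the white bottle with blue cap in the carrier, half-way up (61 mm above its foot); z up along it. 122 mm high, body 56 mm across up to 85 mm above the foot, cap 36 mm across from 98 to 122 mm above the foot, to be gripped from above. 110 to 220 g, closed.
- amber_bottle_mid (a point): The same point of the amber bottle with an orange screw cap, the other one in the carrier: same shape and size, 150 to 310 g, closed.
- rod: Retaining rod, 75 g. Origin: centre of its red handle (60 mm long, 18 mm square); x along the shaft to the tip, z up; balances 80 to 115 mm along x. Aluminium shaft 10 mm thick, 225 mm long, last 12 mm tapering to 5 mm. Starts level, 50 mm above the bench, tip to the left, shaft in open notches of a grey rest, handle overhanging its right end: lift straight up 15 mm or more.
- rod_tip (a point): Tip of the rod, on its axis, 255 mm from the handle's centre.
- rod_shoulder (a point): Where the shaft meets the handle, on the axis, 30 mm from the handle's centre; the handle is too thick to enter a bore.
- rod_rest: Fixed grey rest in which the rod lies: 215 x 40 mm, posts up to 55 mm high with notches for the shaft. Origin: centre of its underside; x runs along the rod towards its tip.
- tray_top (a point): Centre of the top of the fixed flat steel tray (100 x 100 mm, 6 mm high) at the left, empty: room to park one bottle.
- beaker: Bystander: glass beaker, 66 mm across, 85 mm high. Origin: centre of its underside.
- stock_bottle_a: Bystander: white bottle with blue cap standing on the bench (not in the carrier), 56 mm across, 122 mm high. Origin: centre of its underside.
- stock_bottle_b: Bystander: a second such bottle on the bench. Origin: centre of its underside.
- flask: Bystander: conical glass flask, 76 mm across, 112 mm high. Origin: centre of its underside.
- spare_cap: Bystander: loose blue cap, 36 mm across, 24 mm high. Origin: centre of its underside.
- dishes: Bystander: stack of three flat dishes, 91 mm across, 43 mm high. Origin: centre of its underside.
- timer: Bystander: white bench timer, 55 x 75 x 20 mm. Origin: centre of its underside.
Things that resemble listed ones, but are neither listed nor needed, are in the scene too. Of the things shaped like the part that bears amber_bottle_mid, the amber glass one is meant. What is shaped like the part that bears white_bottle_mid but pink or turquoise is not meant.

How it is judged:
On the way, in this order (a step that is already met when the one before it is completed fails the run):
1. the two bottles have changed places and stand upright on the carrier's pads ((horizontal distance between white_bottle_mid and place_left below 0.012 m or horizontal distance between white_bottle_mid and place_right below 0.012 m) and distance of each of white_bottle_mid, amber_bottle_mid from where it was at the start of the episode above 0.06 m and angle between each of white_bottle_mid, amber_bottle_mid's own z axis and vertical below 0.1 rad and z of white_bottle_mid in the frame of carrier between 0.071 and 0.081 m and (horizontal distance between amber_bottle_mid and place_left below 0.012 m or horizontal distance between amber_bottle_mid and place_right below 0.012 m) and z of amber_bottle_mid in the frame of carrier between 0.071 and 0.081 m), for 0.2 s.
2. the rod's tip has come through the right-hand bushing (y of rod_tip in the frame of carrier between -0.075 and 0.08 m and contact force between the fingers and rod above 2 N and x of rod_tip in the frame of carrier between -0.038 and -0.022 m and z of rod_tip in the frame of carrier between 0.047 and 0.063 m), for 0.1 s.
At the end, for the whole second after the job is handed in: Bottles upright (0.1 rad) in each other's places, within 12 mm of the pad centres; rod through both bushings from the right, tip over 5 mm beyond the left block, handle outside the right one, shaft ends within 8 mm of the bore line in x and z; rod below 30 mm/s, gripped with over 2 N (all of step 1 and y of rod_tip in the frame of carrier above 0.101 m and y of rod_shoulder in the frame of carrier below -0.096 m and x of rod_tip in the frame of carrier between -0.038 and -0.022 m and z of rod_tip in the frame of carrier between 0.047 and 0.063 m and x of rod_shoulder in the frame of carrier between -0.038 and -0.022 m and z of rod_shoulder in the frame of carrier between 0.047 and 0.063 m and contact force between the fingers and rod above 2 N and linear speed of rod below 0.03 m/s); the arm keeps its last pose, push and grip.
It fails at once if a bystander is pushed more than 30 mm from its place or tipped over (distance of any of beaker, stock_bottle_a, stock_bottle_b, flask, spare_cap, dishes, timer from where it was at the start of the episode above 0.03 m or angle between any of beaker, stock_bottle_a, stock_bottle_b, flask, spare_cap, dishes, timer's own z axis and vertical above 0.5 rad).
It also fails if it takes over 72 s, if anything falls off the work surface, if the arm or the gripper's body presses on something with over 40 N, if the wrist force passes 120 N, or if a joint passes its speed limit or range.

### The arm

A 6-joint arm with a two-finger parallel gripper is mounted at the origin on the work surface. World frame = base frame: x ahead of the robot, y to its left, z up, the work surface at z = 0. Lengths are in m, angles in rad, forces in N, time in s.
With the tool pointing down it reaches from about 0.375 to 0.975 m from the base axis. Payload 3.8 kg.
Tool frame: the origin (TCP) lies midway between the tips of the shut fingers; the grasp point (between the pads) lies 19 mm behind it; z points along the fingers, y is the direction in which the jaws open and shut (so a half turn about z gives the same grasp; the last joint's range is limited). The gripper opens to 85 mm and grips with 20 to 120 N. Pads are 22 mm wide; open, the fingers measure 114 mm over their backs; the gripper's body (76 mm by 85 mm) begins 54 mm behind the grasp point. The pads swing forward as they close: fully open they stand 13 mm farther back than shut.
Start: joints at [1.295, 0.264, 1.604, -0, 1.274, -0.037], TCP at [0.16, 0.656, 0.231] pointing down, gripper open.
Joint ranges: [-2.63, 2.63], [-0.94, 2.18], [0.31, 2.57], [-1.31, 4.45], [0, 2.66], [-2.55, 2.55]. Speed limits (rad/s): [2.57, 2.57, 3.14, 3.14, 3.14, 3.14].

### API

Orientations are given as a rotation vector (axis times angle).
In Python, from workcell import readout, read_camera, camera_params, bot gives the robot as it stands.
- The arm moves only by the tool apply_moves, never from a script. Its argument "plan" is a list that holds one entry, the list of rows, each a list of 7 numbers: the shift along the tool's x, y, z each as a share of 1000 mm, from -1 to 1, then the turn, a rotation vector about the tool's x, y, z each as a share of pi rad, from -1 to 1, then the gripper command: -1 is fully open, 1 is shut, values between are in proportion. A call has exactly 8 rows; each row is the pose to reach, as a shift and turn from the pose commanded when the call began, along the tool's axes at that moment, turning the shorter way round; what a row does not reach only later rows make up. A row lasts 1/12 s, in which the tool goes at most 41.7 mm and 7.16 degrees, less where a joint would pass 70% of its speed; a pose out of reach is approached as far as the arm can. A call with a number of a shift or a turn outside -1 to 1 is refused whole. A call with a gripper value outside its range is refused whole. The fingers move at their own pace and stop on an object; "force" is the grip in N (left out, the last holds). Time passes only in rows, so rows that repeat a pose let the fingers close, or fill a call up. It gives the time, the measured TCP pose, the force and the opening at its end, in the units of the state.
- readout.read_state(): the state, without advancing time (a new reading comes with each control period).
- read_camera(name): name is "scene" or "side" or "wrist"; returns the picture (400x640x3 uint8, red, green, blue); there is no depth.
- camera_params(name): a dict with "fovy" (degrees; the focal length in pixels is half the picture's height over the tangent of half this angle, whatever the lens; pixels are square), "cx", "cy" (the principal point, pixels), "rvec" (rotation vector, rad) and "tvec" (3), from world to camera coordinates, as OpenCV has them; the wrist camera has in their place "hand_eye" (4x4, takes a point from camera to tool coordinates, whose origin is the TCP and whose axes are the flange's). Camera axes: x right, y down, z forward; pixel columns grow to the right and rows downward; lengths in m; the calibration is good to about 2 mm. A picture is of the moment at which its call begins: read the wrist's pose just before it. camera_params takes no time and is no camera call.
- bot.finish_job(): hands the job in, once; it reports no verdict.
The state is a dict: "time": time; "q": joint angles; "joint_vel": joint speeds; "joint_torque": joint torques, N m; "tool_pos": TCP position; "tcp_rot": TCP orientation; "wrist_force": force on the tool from outside, world axes, zero at the start; "torque": the same for the moment, N m; "width": opening from 0.0 (shut) to 1.0 (fully open).
Only numpy, scipy, OpenCV 4.12 (cv2) and the standard library are available. Lean on these libraries where they do the work, as an engineer would, in place of code of your own. Each camera call takes 0.05 s, during which the arm holds its last target.

## Working session

There is one attempt and no reset: what is moved stays moved. The work goes in short steps, Python scripts to look and compute and a tool call to move; the robot and the scene stay as the last step left them, time stands still between calls to the robot, and variables do not carry over. Pictures are saved under pics/ and viewed, and the job is handed in when it is done.

Besides the shell and the picture viewer there is one more tool, called by a JSON object that holds its "fn" and its "kwargs". apply_moves: Moves the arm, as the interface text tells. Shift numbers are shares of 1000 mm and turn numbers shares of pi rad, none past 1 either way. Its arguments: {"type":"object","properties":{"plan":{"type":"array","items":{"type":"array","items":{"type":"array","items":{"type":"number","minimum":-1,"maximum":1}}}},"force":{"type":"number"}},"required":["plan"]}

```bash
ls; mkdir -p pics; python3 - <<'E'
from workcell import readout, read_camera, camera_params, bot
import cv2
print(readout.read_state())
for n in ("scene","side","wrist"):
    print(n,camera_params(n))
    cv2.imwrite(f"pics/{n}0.png",read_camera(n)[:,:,::-1])
E
```

```text
pics
{'time': 0.0, 'q': array([ 1.29506971e+00,  2.64734196e-01,  1.60539868e+00, -2.44619983e-06,
        1.27371240e+00, -3.69062063e-02]), 'joint_vel': array([ 0.00033248,  0.00079019,  0.00065111,  0.00024049, -0.00120996,
        0.00023212]), 'joint_torque': array([-6.95309154e-04, -5.15109229e+01, -3.67328525e+01,  1.25795941e-04,
        1.27140436e-02, -3.10565679e-05]), 'tool_pos': array([0.15947876, 0.6551205 , 0.22996149]), 'tcp_rot': array([-0.3742045 , -3.11887389,  0.00349546]), 'wrist_force': array([ 0.38632307, -1.0058666 , -0.28351637]), 'torque': array([ 0.01318016, -0.02199715,  0.01658826]), 'width': 0.9996846175682078}
scene {'fovy': 57.25348001776075, 'cx': 320.77353320766656, 'cy': 196.25047725669882, 'rvec': array([ 1.92225457,  0.97908001, -0.52602553]), 'tvec': array([-0.32982929, -0.1815674 ,  1.48605678])}
side {'fovy': 48.95052922170116, 'cx': 308.7053024628364, 'cy': 194.283224896699, 'rvec': array([ 0.24165987, -2.77998334,  1.30999548]), 'tvec': array([0.58495079, 0.17117379, 1.03635284])}
wrist {'fovy': 70.85931501101054, 'cx': 321.6608644274721, 'cy': 203.79205115642924, 'hand_eye': array([[-7.42442006e-04, -9.61168130e-01, -2.75962452e-01,
         6.91800752e-02],
       [ 9.99999558e-01, -8.72785308e-04,  3.49510391e-04,
         1.36102739e-03],
       [-5.76794222e-04, -2.75962070e-01,  9.61168353e-01,
        -1.42302065e-01],
       [ 0.00000000e+00,  0.00000000e+00,  0.00000000e+00,
         1.00000000e+00]])}
```

View pics/scene0.png

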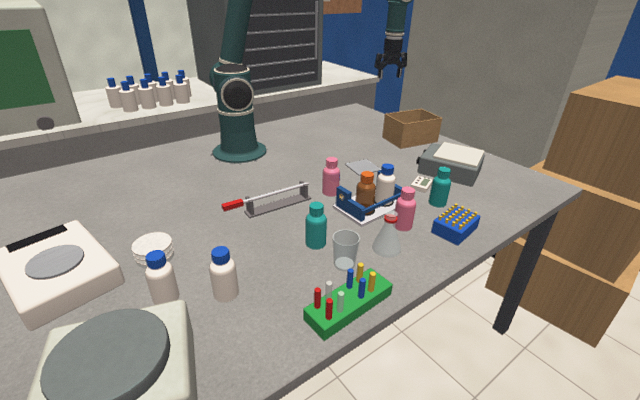

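View pics/side0.png

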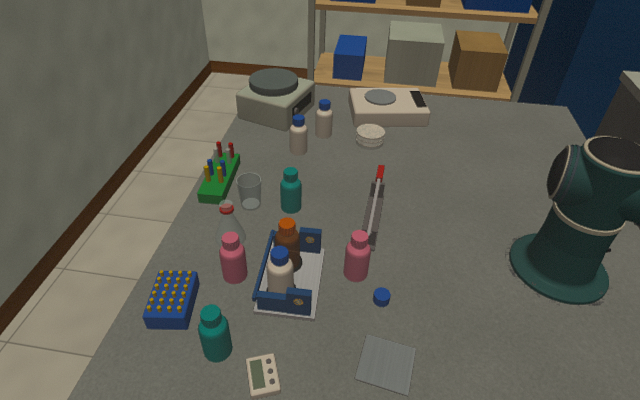

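View pics/wrist0.png

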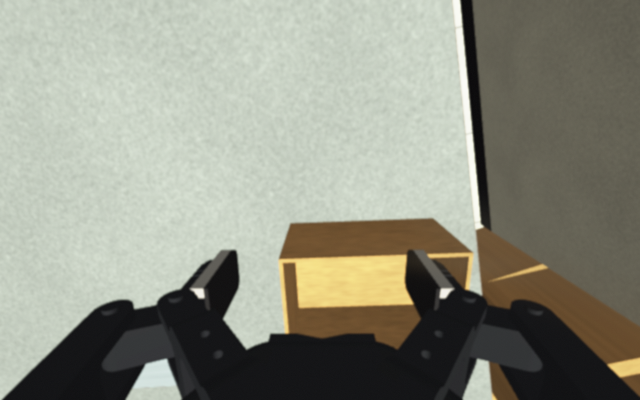

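```bash
cat > h.py <<'E'
import numpy as np, cv2
from scipy.spatial.transform import Rotation as R
from scipy.optimize import least_squares
from workcell import readout, read_camera, camera_params, bot
def cam(n,st=None):
    p=camera_params(n); f=200/np.tan(np.radians(p['fovy'])/2)
    K=np.array([[f,0,p['cx']],[0,f,p['cy']],[0,0,1]])
    if 'rvec' in p: Rm=R.from_rotvec(p['rvec']).as_matrix(); t=np.array(p['tvec'])
    else:
        st=st or readout.read_state()
        T=np.eye(4);T[:3,:3]=R.from_rotvec(st['tcp_rot']).as_matrix();T[:3,3]=st['tool_pos']
        W=np.linalg.inv(T@np.array(p['hand_eye'])); Rm=W[:3,:3];t=W[:3,3]
    return K,Rm,t
def proj(c,P):
    K,Rm,t=c; x=(np.atleast_2d(P)@Rm.T+t)@K.T
    return x[:,:2]/x[:,2:]
def onz(c,uv,z):
    K,Rm,t=c; d=Rm.T@np.linalg.solve(K,np.array([uv[0],uv[1],1.])); o=-Rm.T@t
    return o+d*(z-o[2])/d[2]
def tri(cs,uvs):
    A=[];b=[]
    for (K,Rm,t),uv in zip(cs,uvs):
        d=Rm.T@np.linalg.solve(K,np.array([uv[0],uv[1],1.]));d/=np.linalg.norm(d);o=-Rm.T@t
        M=np.eye(3)-np.outer(d,d);A.append(M);b.append(M@o)
    A=np.vstack(A);b=np.hstack(b);s=np.linalg.lstsq(A,b,rcond=None)[0]
    return s,np.linalg.norm(A@s-b)
def crop(im,x0,y0,x1,y1,k,name):
    c=cv2.resize(im[y0:y1,x0:x1],None,fx=k,fy=k,interpolation=cv2.INTER_CUBIC)
    for i in range(x0-x0%20+20,x1,20):
        cv2.putText(c,str(i),((i-x0)*k,10),0,.35,(0,0,255),1);cv2.line(c,((i-x0)*k,12),((i-x0)*k,18),(0,0,255),1)
    for i in range(y0-y0%20+20,y1,20):
        cv2.putText(c,str(i),(0,(i-y0)*k+4),0,.35,(0,0,255),1);cv2.line(c,(24,(i-y0)*k),(30,(i-y0)*k),(0,0,255),1)
    cv2.imwrite(name,c)
E
python3 - <<'E'
from h import *
im=cv2.imread("pics/side0.png"); crop(im,240,210,440,360,4,"pics/sc1.png"); crop(im,340,150,410,270,5,"pics/sc2.png")
im=cv2.imread("pics/scene0.png"); crop(im,310,140,460,250,5,"pics/sc3.png"); crop(im,210,170,340,230,6,"pics/sc4.png")
E
```

```text
(no output)
```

View pics/sc1.png

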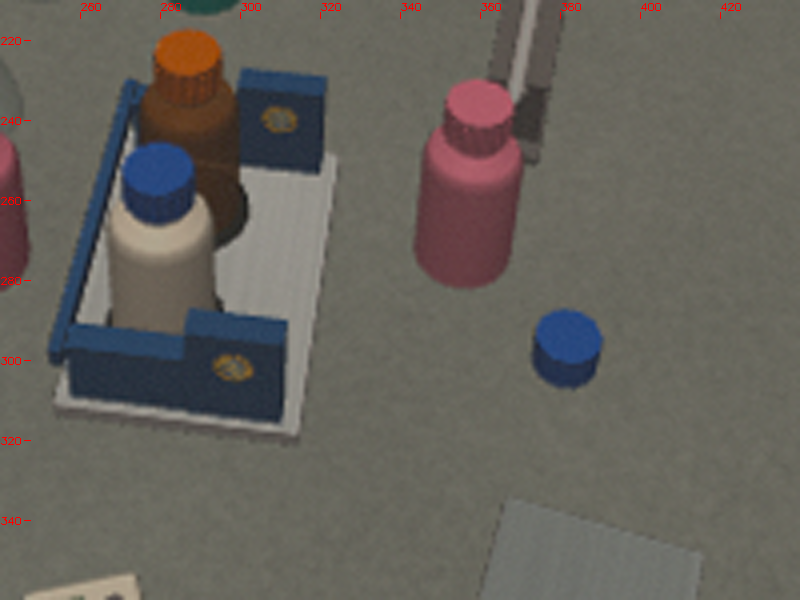

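View pics/sc2.png

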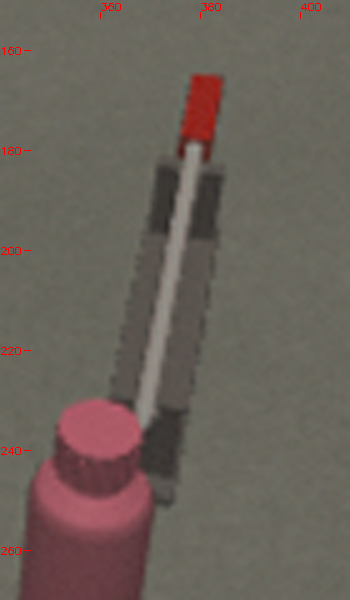

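View pics/sc3.png

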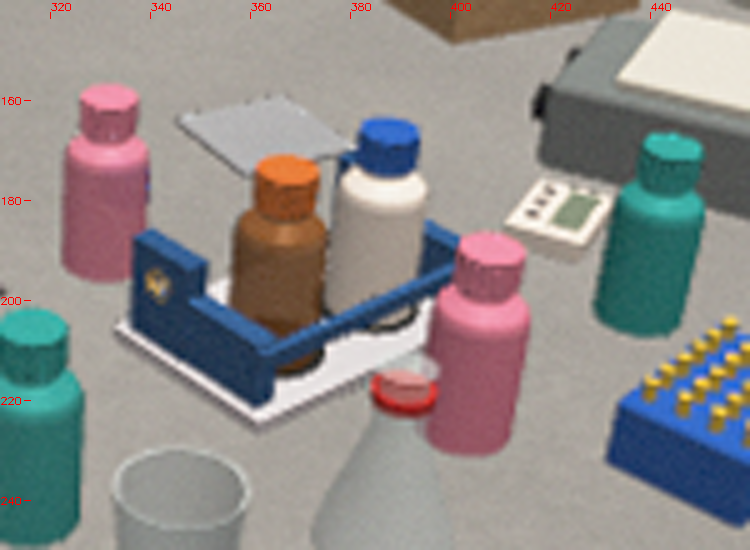

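View pics/sc4.png

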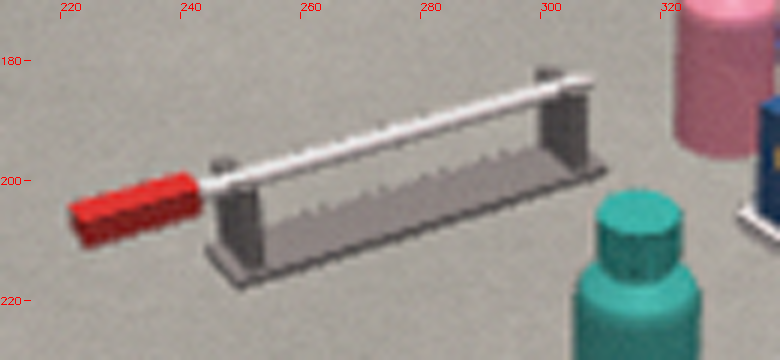

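```bash
cat > fit1.py <<'E'
from h import *
S,C=cam("side"),cam("scene")
obs=[(S,(65,100,12),(254.2,310.7)),(S,(-65,100,12),(314.2,318.2)),(S,(-65,-100,12),(324,249.2)),
(S,(-5,96,78),(286.5,292.7)),(S,(-55,96,78),(311.2,295.7)),(S,(-55,80,78),(311.7,290)),(S,(-5,80,78),(287.5,287.5)),
(S,(-55,-96,78),(321.7,229.2)),(S,(-5,-96,78),(300.5,227)),(S,(-55,-80,78),(320.7,234.2)),(S,(-30,96,55),(298.2,302)),(S,(-30,-80,55),(310,240)),
(C,(65,-100,12),(361.6,224)),(C,(-65,-100,12),(333.6,205)),(C,(-55,-96,78),(337,187.4)),(C,(-5,-96,78),(348.4,195.6)),(C,(-30,-96,55),(341.4,196.8)),(C,(-55,-80,78),(340.4,186)),(C,(-5,-80,78),(351.4,192.4))]
def W(p,q):
    c,s=np.cos(p[2]),np.sin(p[2]);q=np.array(q)/1e3
    return np.array([p[0]+c*q[0]-s*q[1],p[1]+s*q[0]+c*q[1],q[2]])
def res(p): return np.concatenate([proj(c,W(p,q))[0]-uv for c,q,uv in obs])
r=least_squares(res,[.6,.2,0],loss='soft_l1');print("carrier",r.x);print(res(r.x).reshape(-1,2).round(1).tolist())
print("bore L/R",W(r.x,(-30,88,55)),W(r.x,(-30,-88,55)))
for n,a,b in(("white",(279.5,250.7),(387.6,166)),("amber",(287,222),(367.6,173.6))):
    print(n,onz(S,a,.137),onz(C,b,.137),tri((S,C),(a,b)))
    
for uv in((379.2,165),(384.4,165)): print("handle end",onz(S,uv,.059))
print("shoulder",onz(S,(378.6,178.6),.055)); print("tip",onz(C,(308.3,183),.05)); print("butt",onz(C,(223.5,207),.05))
for uv in ((366,336),(415,349),(408,391),(358,374)): print("tray",onz(S,uv,.006))
for n,uv in (("pinkcap",(360,231)),("cap",(382,292))): print(n,onz(S,uv,.122 if n[0]=='p' else .024))
E
python3 fit1.py
```

```text
carrier [0.60708607 0.15123155 0.03817867]
[[-1.1, 0.3], [0.8, 0.2], [0.8, -1.3], [-0.6, 0.7], [-0.2, 0.6], [0.3, -0.2], [-0.2, -0.5], [-0.3, -0.3], [-0.6, -0.2], [-0.1, -0.4], [0.2, -0.0], [-0.4, -0.2], [0.3, -0.2], [-1.2, -0.6], [-0.6, -0.6], [-0.7, -2.0], [0.2, 0.0], [0.0, -0.8], [0.4, -0.5]]
bore L/R [0.57374902 0.23802234 0.055     ] [0.58046684 0.0621506  0.055     ]
white [0.62220477 0.19061798 0.137     ] [0.62426329 0.19017457 0.137     ] (array([0.622827  , 0.1907906 , 0.13657716]), np.float64(0.0010063472768098525))
amber [0.62450613 0.10601865 0.137     ] [0.62666534 0.10694059 0.137     ] (array([0.62526713, 0.10694751, 0.13697742]), np.float64(0.001529037418050544))
handle end [ 0.43438133 -0.25212828  0.059     ]
handle end [ 0.41986592 -0.25485596  0.059     ]
shoulder [ 0.43297723 -0.19353935  0.055     ]
tip [0.44781305 0.02642788 0.05      ]
butt [ 0.42688829 -0.25227459  0.05      ]
tray [0.43176694 0.26748591 0.006     ]
tray [0.33521498 0.27951295 0.006     ]
tray [0.34923268 0.36691947 0.006     ]
tray [0.44110645 0.35030845 0.006     ]
pinkcap [0.46774901 0.08975658 0.122     ]
cap [0.40598646 0.16630507 0.024     ]
```

```bash
cat >> h.py <<'E'
def goal(x,y,z,a=0.):
    st=readout.read_state(); R0=R.from_rotvec(st['tcp_rot']); 
    Rt=R.from_matrix(np.array([[-np.sin(a),np.cos(a),0],[np.cos(a),np.sin(a),0],[0,0,-1]]))
    d=R0.inv().apply(np.array([x,y,z])-st['tool_pos']); w=(R0.inv()*Rt).as_rotvec()/np.pi
    print("t",round(st['time'],2),"pos",st['tool_pos'].round(4),"a",tool_a(st),"F",st['wrist_force'].round(1),"w",round(st['width'],3))
    print("cmd",d.round(4).tolist(),w.round(4).tolist())
def tool_a(st):
    M=R.from_rotvec(st['tcp_rot']).as_matrix(); return round(float(np.arctan2(M[1,1],M[0,1])),4), M[:,2].round(3).tolist()
E
python3 - <<'E'
from h import *
S,C=cam("side"),cam("scene")
for n,uv,z in (("pink1",(360,231),.122),("pink2",(231,240),.122),("turq1",(291,174),.122),("turq2",(210,314),.122),("flask",(226,207),.112),("beaker",(249,178),.085),("timer",(263,375),.02)): print(n,onz(S,uv,z).round(3))
goal(.6,.22,.35,0)
E
```

```text
pink1 [0.468 0.09  0.122]
pink2 [0.732 0.165 0.122]
turq1 [ 0.654 -0.083  0.122]
turq2 [0.714 0.348 0.122]
flask [0.779 0.056 0.112]
beaker [ 0.768 -0.094  0.085]
timer [0.612 0.39  0.02 ]
t 0.15 pos [0.1595 0.6553 0.2302] a (1.332, [-0.0, -0.002, -1.0]) F [ 0.7  0.3 -0.3] w 1.002
cmd [-0.531, -0.319, -0.1192] [-0.0005, 0.0004, 0.424]
```

{"fn": "apply_moves", "kwargs": {"plan": [[[-0.531,-0.319,-0.119,0,0,0.424,-1],[-0.531,-0.319,-0.119,0,0,0.424,-1],[-0.531,-0.319,-0.119,0,0,0.424,-1],[-0.531,-0.319,-0.119,0,0,0.424,-1],[-0.531,-0.319,-0.119,0,0,0.424,-1],[-0.531,-0.319,-0.119,0,0,0.424,-1],[-0.531,-0.319,-0.119,0,0,0.424,-1],[-0.531,-0.319,-0.119,0,0,0.424,-1]]]}}

```text
time: 0.82
tool_pos: [0.3933, 0.4239, 0.2943]
tcp_rot: [-1.831, -2.553, 0.0]
wrist_force: [0.7, 0.7, 0.2]
width: 0.999
```

```bash
python3 -c "
from h import *
goal(.6,.22,.35,0)"
```

```text
t 0.82 pos [0.3933 0.4239 0.2943] a (0.3261, [-0.0, -0.0, -1.0]) F [0.7 0.7 0.2] w 0.999
cmd [-0.2594, 0.1305, -0.0557] [-0.0001, 0.0, 0.1038]
```

{"fn": "apply_moves", "kwargs": {"plan": [[[-0.259,0.131,-0.056,0,0,0.104,-1],[-0.259,0.131,-0.056,0,0,0.104,-1],[-0.259,0.131,-0.056,0,0,0.104,-1],[-0.259,0.131,-0.056,0,0,0.104,-1],[-0.259,0.131,-0.056,0,0,0.104,-1],[-0.259,0.131,-0.056,0,0,0.104,-1],[-0.259,0.131,-0.056,0,0,0.104,-1],[-0.259,0.131,-0.056,0,0,0.104,-1]]]}}

```text
time: 1.48
tool_pos: [0.6053, 0.2182, 0.351]
tcp_rot: [2.219, 2.218, 0.001]
wrist_force: [-0.0, -0.0, 0.3]
width: 1.0
```

```bash
cat > snap.py <<'E'
import sys; from h import *; import json
st=readout.read_state(); n=sys.argv[1]
cv2.imwrite(f"pics/{n}.png",read_camera("wrist")[:,:,::-1])
json.dump({k:np.array(st[k]).tolist() for k in('tool_pos','tcp_rot')},open(f"pics/{n}.json","w"))
print(st['time'],st['tool_pos'],st['tcp_rot'],tool_a(st),st['width'])
E
python3 snap.py w1
```

```text
1.4833 [0.60529638 0.21821681 0.35102222] [2.21851731e+00 2.21806064e+00 1.40615853e-03] (-0.0002, [0.004, -0.003, -1.0]) 1.0000986138370578
```

View pics/w1.png

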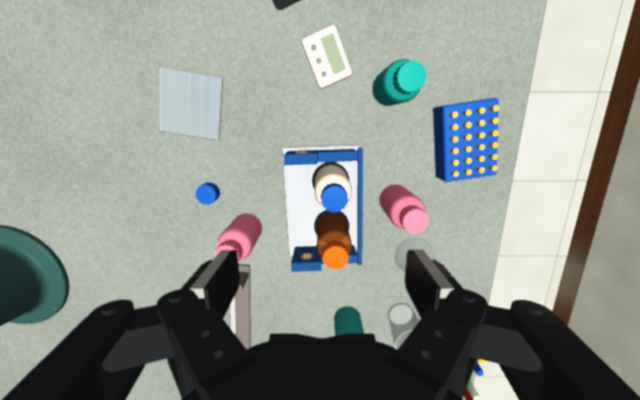

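```bash
python3 -c "
from h import *
im=cv2.imread('pics/w1.png'); crop(im,270,140,380,280,5,'pics/c1.png'); crop(im,150,60,235,145,6,'pics/c2.png')"
```

```text
(no output)
```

View pics/c1.png

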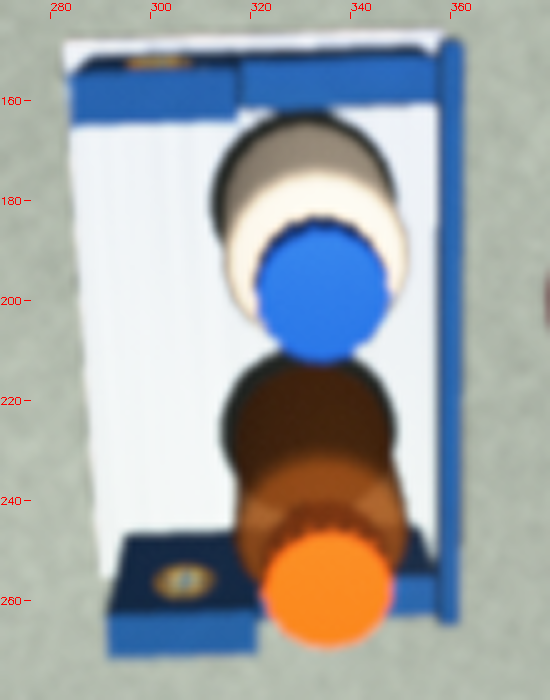

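View pics/c2.png

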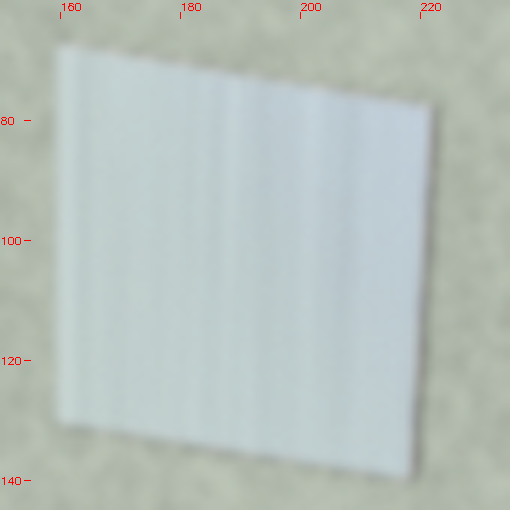

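```bash
cat > fit2.py <<'E'
import json; exec(open('fit1.py').read().split("def W")[0])
st=json.load(open('pics/w1.json')); Wc=cam("wrist",st)
ow=[((-65,100,12),(283,149)),((-55,96,78),(284,154.6)),((-5,96,78),(317.4,152.4)),((-5,80,78),(317.4,164.4)),((-55,80,78),(284,165.2)),((-55,-80,78),(291.6,262.6)),((-5,-80,78),(321.4,262)),((-55,-96,78),(291.6,271.6)),((-5,-96,78),(321.4,270.6)),((-30,-80,55),(306.8,256.2))]
def W(p,q):
    c,s=np.cos(p[2]),np.sin(p[2]);q=np.array(q)/1e3
    return np.array([p[0]+c*q[0]-s*q[1],p[1]+s*q[0]+c*q[1],q[2]])
def inv(p,w):
    c,s=np.cos(p[2]),np.sin(p[2]);d=w[:2]-p[:2];return np.array([c*d[0]+s*d[1],-s*d[0]+c*d[1]])*1e3
def fit(o):
    f=lambda p:np.concatenate([proj(c,W(p,q))[0]-uv for c,q,uv in o])
    r=least_squares(f,[.6,.15,0],loss='soft_l1');return r.x,f(r.x)
if __name__=="__main__":
    ww=[(Wc,a,b) for a,b in ow]
    for nm,o in (("wrist",ww),("side",[k for k in obs if k[0] is S]),("all",obs+ww)):
        p,f=fit(o);print(nm,p.round(4),np.abs(f).mean().round(2),np.abs(f).max().round(2))
    for p in (fit(ww)[0],p):
      for n,uv,z in (("wcap",(334.6,198.6),.137),("acap",(335.6,257.6),.137),("padL",(330.8,179.8),.015),("padR",(331.8,226.4),.015)):
        w=onz(Wc,uv,z);print(n,w.round(4),inv(p,w).round(1))
    t=[(150+a/6,60+b/6) for a,b in((60,45),(432,103),(412,478),(60,422))]
    q=np.array([onz(Wc,u,.006) for u in t]);print("tray",q.round(4).tolist(),q.mean(0).round(4))
    P=(207,186);print("cap",onz(Wc,P,.024)); print("timer",onz(Wc,(327,57),.02)); print("pink1 top",onz(Wc,(237,247),.122),"pink2",onz(Wc,(414,219),.122),"turq2",onz(Wc,(409,76),.122))
E
python3 fit2.py
```

```text
wrist [0.6095 0.1506 0.0315] 0.33 1.07
side [0.6067 0.1512 0.0346] 0.4 1.16
all [0.6086 0.1508 0.0352] 0.57 1.87
wcap [0.6242 0.1937 0.137 ] [16.  42.6]
acap [0.6266 0.1084 0.137 ] [ 15.7 -42.8]
padL [0.6234 0.1945 0.015 ] [15.2 43.4]
padR [0.6259 0.1086 0.015 ] [ 15.  -42.5]
wcap [0.6242 0.1937 0.137 ] [17.1 42.3]
acap [0.6266 0.1084 0.137 ] [ 16.5 -43. ]
padL [0.6234 0.1945 0.015 ] [16.4 43.1]
padR [0.6259 0.1086 0.015 ] [ 15.8 -42.8]
tray [[0.3525, 0.3733, 0.006], [0.4489, 0.3592, 0.006], [0.4336, 0.2619, 0.006], [0.3371, 0.2773, 0.006]] [0.393  0.3179 0.006 ]
cap [0.41220335 0.18587186 0.024     ]
timer [0.61588661 0.38538328 0.02      ]
pink1 top [0.48550335 0.11791708 0.122     ] pink2 [0.73629347 0.15993501 0.122     ] turq2 [0.71355662 0.34386816 0.122     ]
```

```bash
python3 -c "
from h import *
goal(.624,.1935,.104,0.03)"
```

```text
t 1.53 pos [0.6037 0.22   0.3504] a (0.0001, [0.002, -0.001, -1.0]) F [-0.2  0.6 -0.3] w 1.0
cmd [-0.0263, 0.02, 0.2465] [0.0005, 0.0003, -0.0095]
```

{"fn": "apply_moves", "kwargs": {"plan": [[[-0.026,0.02,0.03,0,0,-0.01,-1],[-0.026,0.02,0.07,0,0,-0.01,-1],[-0.026,0.02,0.11,0,0,-0.01,-1],[-0.026,0.02,0.15,0,0,-0.01,-1],[-0.026,0.02,0.19,0,0,-0.01,-1],[-0.026,0.02,0.22,0,0,-0.01,-1],[-0.026,0.02,0.24,0,0,-0.01,-1],[-0.026,0.02,0.2465,0,0,-0.01,-1]]]}}

```text
time: 2.2
tool_pos: [0.616, 0.1977, 0.0978]
tcp_rot: [-2.176, -2.259, 0.013]
wrist_force: [-0.7, 0.4, 0.1]
width: 1.001
```

```bash
python3 snap.py w2; python3 -c "
from h import *
goal(.624,.1935,.104,0.03)"
```

```text
2.2 [0.61597499 0.19766828 0.09782877] [-2.17552617 -2.25890976  0.01282685] (0.0376, [-0.01, -0.002, -1.0]) 1.000576312566703
t 2.25 pos [0.6168 0.1978 0.0988] a (0.0377, [-0.008, -0.002, -1.0]) F [ 0.1 -0.9 -0.1] w 1.0
cmd [-0.0046, 0.007, -0.0052] [-0.0026, 0.0005, 0.0024]
```

View pics/w2.png

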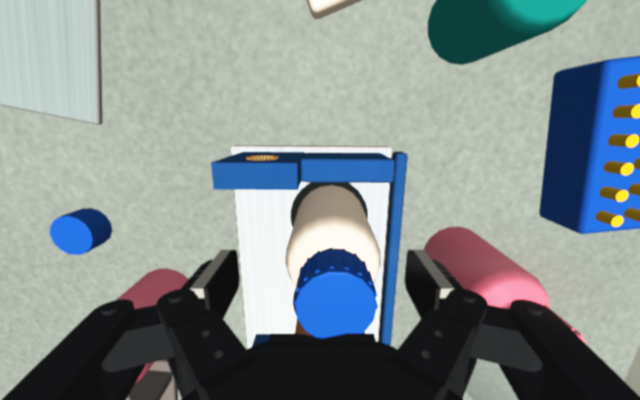

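{"fn": "apply_moves", "kwargs": {"plan": [[[0,0.004,0,0,0,0,-1],[0,0.004,0,0,0,0,-1],[0,0.004,0,0,0,0,-1],[0,0.004,0,0,0,0,1],[0,0.004,0,0,0,0,1],[0,0.004,0,0,0,0,1],[0,0.004,0,0,0,0,1],[0,0.004,0,0,0,0,1]]], "force": 50}}

```text
time: 2.92
tool_pos: [0.6248, 0.1978, 0.1044]
tcp_rot: [-2.18, -2.262, -0.0]
wrist_force: [-0.4, 0.1, 3.9]
width: 0.409
```

```bash
python3 snap.py w3
```

```text
2.9167 [0.62479987 0.19777135 0.10438139] [-2.18048326e+00 -2.26155695e+00 -2.51220682e-04] (0.0365, [0.0, 0.0, -1.0]) 0.40864355895316284
```

View pics/w3.png

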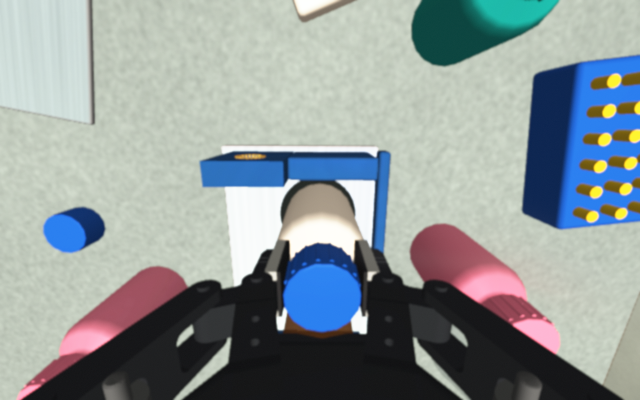

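```bash
python3 - <<'E'
from fit2 import *
st=json.load(open('pics/w3.json'));c=cam('wrist',st)
im=cv2.imread('pics/w3.png');crop(im,260,220,390,350,5,'pics/c3.png')
print(onz(c,(322,290),.137))
for q in ((-55,96,78),(-5,96,78),(-55,80,78),(-5,80,78)): print(proj(c,W((0.6095,.1506,.0315),q)))
E
```

```text
[0.62617955 0.19763609 0.137     ]
[[199.96849516 160.65994815]]
[[283.58748799 161.0198306 ]]
[[202.96826293 186.8234538 ]]
[[284.44955048 187.16723089]]
```

View pics/c3.png

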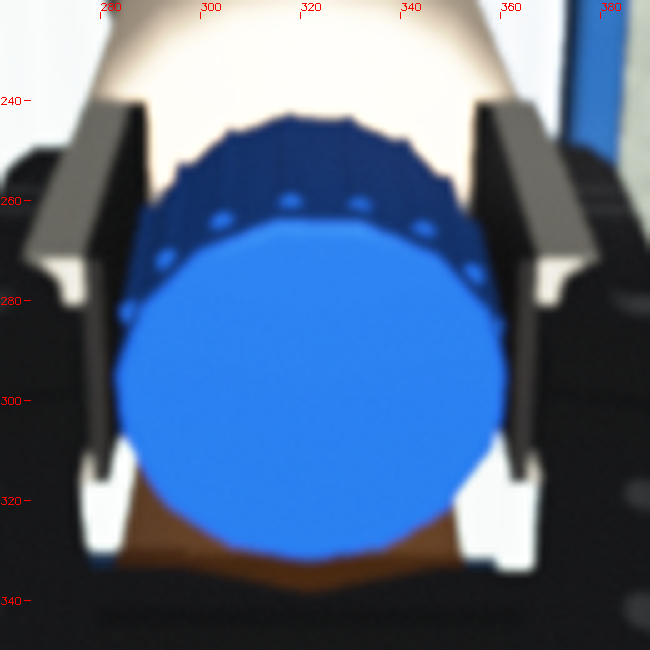

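{"fn": "apply_moves", "kwargs": {"plan": [[[0,0,-0.02,0,0,0,1],[0,0,-0.05,0,0,0,1],[0,0,-0.085,0,0,0,1],[0.005,-0.01,-0.11,0,0,0,1],[0.02,-0.035,-0.12,0,0,0,1],[0.04,-0.07,-0.12,0,0,0,1],[0.06,-0.105,-0.12,0,0,0,1],[0.08,-0.138,-0.12,0,0,0,1]]]}}

```text
time: 3.63
tool_pos: [0.4824, 0.2728, 0.2235]
tcp_rot: [-2.182, -2.26, 0.0]
wrist_force: [0.3, 0.9, -1.2]
width: 0.409
```

{"fn": "apply_moves", "kwargs": {"plan": [[[0.02,-0.033,0,0,0,0,1],[0.04,-0.066,0,0,0,0,1],[0.052,-0.088,0,0,0,0,1],[0.052,-0.0895,0.01,0,0,0,1],[0.052,-0.0895,0.03,0,0,0,1],[0.052,-0.0895,0.06,0,0,0,1],[0.052,-0.0895,0.08,0,0,0,1],[0.052,-0.0895,0.1,0,0,0,1]]]}}

```text
time: 4.3
tool_pos: [0.3923, 0.3205, 0.1216]
tcp_rot: [2.18, 2.262, -0.002]
wrist_force: [0.3, 0.4, -1.2]
width: 0.408
```

```bash
python3 snap.py w4; python3 -c "
from h import *
goal(.393,.3215,.0965,0.0365)"
```

```text
4.3 [0.39228838 0.32051777 0.12160263] [ 2.17994533e+00  2.26192630e+00 -2.14227081e-03] (0.0369, [-0.001, -0.001, -1.0]) 0.40830019683017194
t 4.35 pos [0.39   0.3187 0.1174] a (0.0366, [-0.006, -0.005, -1.0]) F [-1.6 -1.  -4.2] w 0.403
cmd [0.0028, 0.0033, 0.0209] [-0.0021, 0.0016, 0.0]
```

View pics/w4.png

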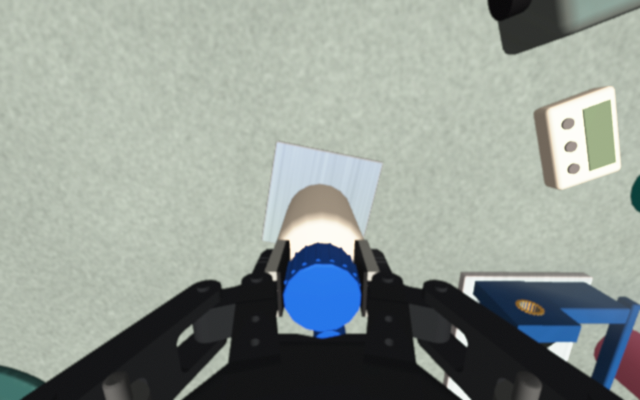

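{"fn": "apply_moves", "kwargs": {"plan": [[[0,0,0.012,0,0,0,1],[0,0,0.022,0,0,0,1],[0,0,0.026,0,0,0,1],[0,0,0.0285,0,0,0,1],[0,0,0.0285,0,0,0,1],[0,0,0.0285,0,0,0,1],[0,0,0.0285,0,0,0,1],[0,0,0.0285,0,0,0,1]]]}}

```text
time: 5.02
tool_pos: [0.3931, 0.3216, 0.0957]
tcp_rot: [2.18, 2.262, 0.002]
wrist_force: [-0.2, 0.3, -2.5]
width: 0.405
```

{"fn": "apply_moves", "kwargs": {"plan": [[[0,0,0.001,0,0,0,1],[0,0,0.001,0,0,0,1],[0,0,0.001,0,0,0,1],[0,0,0.001,0,0,0,-1],[0,0,0.001,0,0,0,-1],[0,0,0.001,0,0,0,-1],[0,0,0.001,0,0,0,-1],[0,0,0.001,0,0,0,-1]]]}}

```text
time: 5.68
tool_pos: [0.3926, 0.3213, 0.094]
tcp_rot: [-2.18, -2.262, 0.0]
wrist_force: [0.6, 0.0, 0.7]
width: 1.0
```

```bash
python3 snap.py w5; python3 -c "
from h import *
goal(.6265,.109,.25,0.0315)"
```

```text
5.6833 [0.39257286 0.32125317 0.09396276] [-2.18030977e+00 -2.26181855e+00  4.23603831e-04] (0.0367, [-0.0, -0.0, -1.0]) 0.9996994889450578
t 5.73 pos [0.3926 0.3212 0.094 ] a (0.0367, [-0.0, -0.0, -1.0]) F [ 1.2  0.  -0.4] w 1.0
cmd [-0.2207, 0.226, -0.156] [-0.0001, 0.0001, 0.0016]
```

View pics/w5.png

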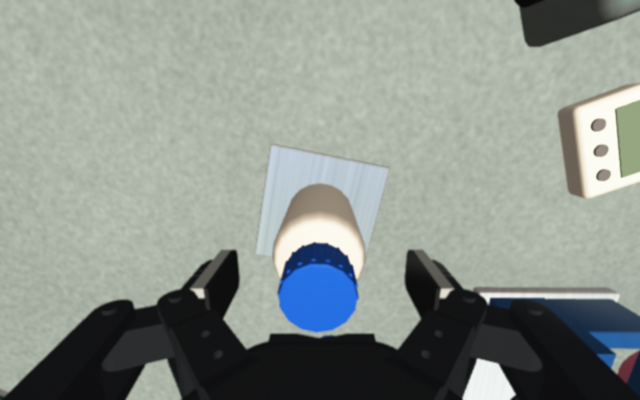

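{"fn": "apply_moves", "kwargs": {"plan": [[[0,0,-0.04,0,0,0,-1],[0,0,-0.08,0,0,0,-1],[0,0,-0.12,0,0,0.0016,-1],[-0.027,0.028,-0.13,0,0,0.0016,-1],[-0.056,0.057,-0.13,0,0,0.0016,-1],[-0.084,0.086,-0.13,0,0,0.0016,-1],[-0.112,0.115,-0.13,0,0,0.0016,-1],[-0.14,0.144,-0.13,0,0,0.0016,-1]]]}}

```text
time: 6.4
tool_pos: [0.5429, 0.1854, 0.2245]
tcp_rot: [2.185, 2.256, 0.001]
wrist_force: [0.6, 0.4, 0.6]
width: 1.0
```

{"fn": "apply_moves", "kwargs": {"plan": [[[-0.028,0.029,0,0,0,0,-1],[-0.056,0.057,0,0,0,0,-1],[-0.081,0.082,0,0,0,0,-1],[-0.081,0.082,0.02,0,0,0,-1],[-0.081,0.082,0.02,0,0,0,-1],[-0.081,0.082,0.02,0,0,0,-1],[-0.081,0.082,0.02,0,0,0,-1],[-0.081,0.082,0.02,0,0,0,-1]]]}}

```text
time: 7.07
tool_pos: [0.6258, 0.1093, 0.205]
tcp_rot: [2.184, 2.258, 0.001]
wrist_force: [0.4, -0.2, -0.1]
width: 1.003
```

```bash
python3 snap.py w6; python3 -c "
from h import *
goal(.6265,.109,.104,0.0315)"
```

```text
7.0667 [0.62584047 0.10934223 0.20497425] [2.18427775e+00 2.25761362e+00 1.03154221e-03] (0.033, [0.001, 0.0, -1.0]) 1.0030712636622643
t 7.12 pos [0.626  0.1094 0.2053] a (0.0332, [0.001, 0.0, -1.0]) F [-0.3 -0.2  0.1] w 0.998
cmd [-0.0005, 0.0004, 0.1013] [0.0004, -0.0001, 0.0005]
```

View pics/w6.png

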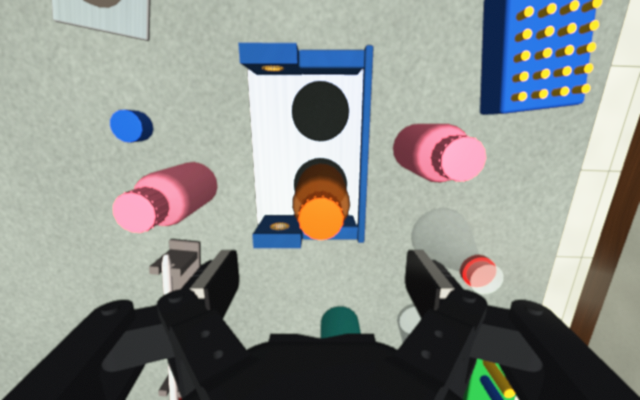

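```bash
python3 - <<'E'
from fit2 import *
st=json.load(open('pics/w6.json'));c=cam('wrist',st)
im=cv2.imread('pics/w6.png');crop(im,230,30,390,255,3,'pics/c6.png')
print(onz(c,(320.5,218),.137),onz(c,(320.3,110.8),.015),onz(c,(140,211),.122))
E
```

```text
[0.62618047 0.10857797 0.137     ] [0.62285433 0.19386446 0.015     ] [0.47461082 0.10477424 0.122     ]
```

View pics/c6.png

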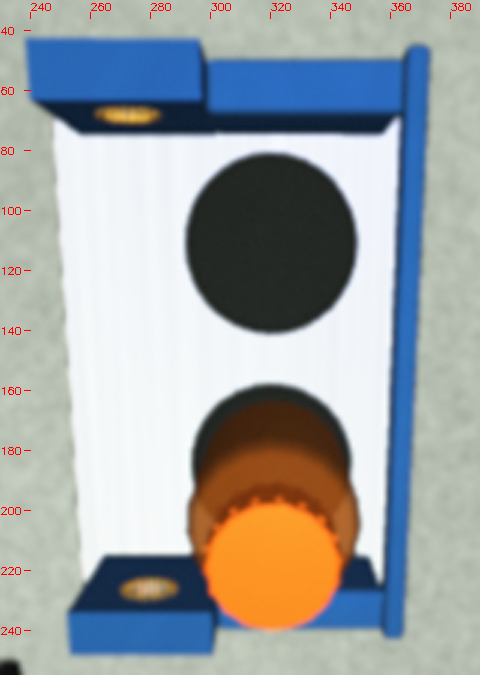

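{"fn": "apply_moves", "kwargs": {"plan": [[[0,0,0.04,0,0,0,-1],[0,0,0.07,0,0,0,-1],[0,0,0.09,0,0,0,-1],[0,0,0.101,0,0,0,-1],[0,0,0.101,0,0,0,1],[0,0,0.101,0,0,0,1],[0,0,0.101,0,0,0,1],[0,0,0.101,0,0,0,1]]]}}

```text
time: 7.78
tool_pos: [0.6279, 0.1088, 0.1057]
tcp_rot: [2.184, 2.255, 0.005]
wrist_force: [-0.4, -0.3, 0.1]
width: 0.453
```

```bash
python3 snap.py w7
```

```text
7.7833 [0.62789492 0.10875208 0.10574403] [2.18400386 2.25480259 0.00495665] (0.0319, [0.004, 0.001, -1.0]) 0.45297960746081406
```

View pics/w7.png

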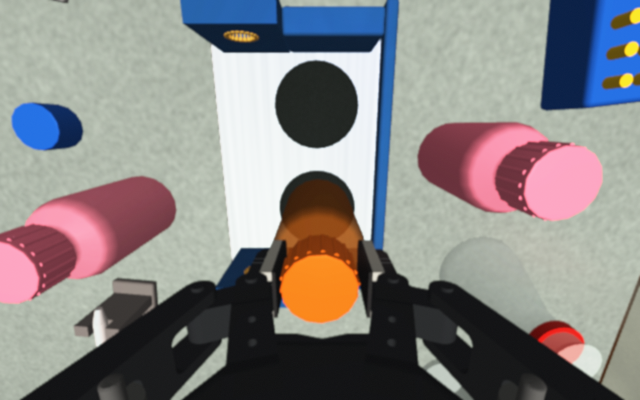

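{"fn": "apply_moves", "kwargs": {"plan": [[[0,0,0,0,0,0,1],[0,0,0,0,0,0,1],[0,0,-0.01,0,0,0,1],[0,0,-0.03,0,0,0,1],[0.01,0,-0.04,0,0,0,1],[0.035,0,-0.04,0,0,0,1],[0.06,0,-0.04,0,0,0,1],[0.078,0,-0.04,0,0,0,1]]]}}

```text
time: 8.5
tool_pos: [0.6241, 0.1886, 0.1443]
tcp_rot: [2.186, 2.256, 0.004]
wrist_force: [-0.7, 0.3, -2.4]
width: 0.408
```

{"fn": "apply_moves", "kwargs": {"plan": [[[0.007,0,0,0,0,0,1],[0.007,0,0,0,0,0,1],[0.007,0,0.01,0,0,0,1],[0.007,0,0.02,0,0,0,1],[0.007,0,0.03,0,0,0,1],[0.007,0,0.036,0,0,0,1],[0.007,0,0.038,0,0,0,1],[0.007,0,0.038,0,0,0,1]]]}}

```text
time: 9.17
tool_pos: [0.622, 0.1923, 0.1054]
tcp_rot: [-2.186, -2.253, 0.005]
wrist_force: [-5.7, -0.4, 6.2]
width: 0.407
```

```bash
python3 snap.py w8;  python3 -c "
from h import *
goal(.6235,.1938,.104,0.0315)"
```

```text
9.1667 [0.62200694 0.19227358 0.1054478 ] [-2.18567675 -2.25332013  0.00523871] (0.0305, [-0.004, -0.001, -1.0]) 0.4074123557855219
t 9.22 pos [0.622  0.1923 0.1054] a (0.0305, [-0.004, -0.001, -1.0]) F [-6.  -0.5  6.1] w 0.408
cmd [0.0015, 0.0015, 0.0014] [-0.0012, 0.0002, -0.0003]
```

View pics/w8.png

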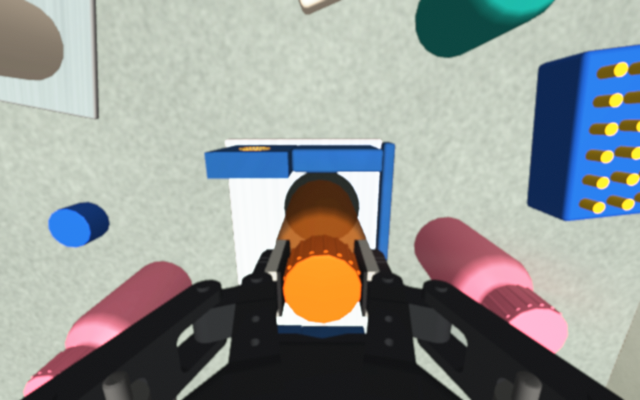

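{"fn": "apply_moves", "kwargs": {"plan": [[[0,0,-0.001,0,0,0,-1],[0,0,-0.001,0,0,0,-1],[0,0,-0.001,0,0,0,-1],[0,0,-0.001,0,0,0,-1],[0,0,-0.001,0,0,0,-1],[0,0,-0.04,0,0,0,-1],[0,0,-0.08,0,0,0,-1],[0,0,-0.12,0,0,0,-1]]]}}

```text
time: 9.88
tool_pos: [0.6226, 0.193, 0.225]
tcp_rot: [-2.185, -2.255, 0.004]
wrist_force: [-0.3, 0.9, 0.9]
width: 0.999
```

```bash
python3 snap.py w9;  python3 -c "
from h import *
goal(.393,.318,.224,0.0315)"
```

```text
9.8833 [0.62262104 0.1930341  0.22503077] [-2.18498144 -2.25524887  0.00402024] (0.0316, [-0.003, -0.001, -1.0]) 0.9989331470242824
t 9.93 pos [0.6278 0.1945 0.2368] a (0.0317, [0.013, 0.003, -1.0]) F [3.  0.3 6.9] w 1.0
cmd [0.1309, -0.2309, 0.0102] [0.0042, -0.001, 0.0001]
```

View pics/w9.png

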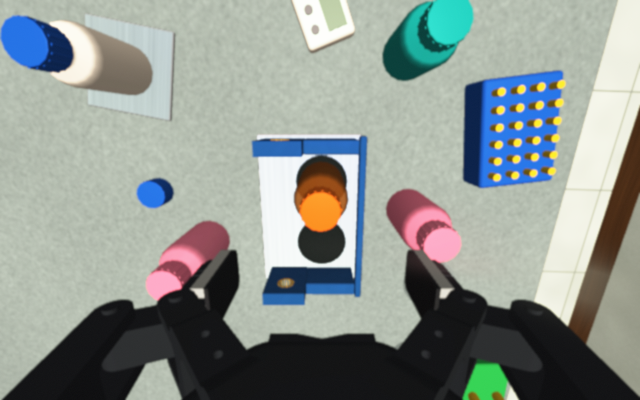

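```bash
python3 - <<'E'
from fit2 import *
c=cam('wrist',json.load(open('pics/w5.json')))
im=cv2.imread('pics/w5.png');crop(im,260,230,380,340,5,'pics/c5.png')
print(onz(c,(318,297),.128))
c=cam('wrist',json.load(open('pics/w9.json')))
print("amber",onz(c,(320.5,211),.137), "padR edge",onz(c,(320.5,263),.015))
E
```

```text
[0.39227425 0.31847233 0.128     ]
amber [0.6225886  0.19165825 0.137     ] padR edge [0.62511007 0.07750585 0.015     ]
```

View pics/c5.png

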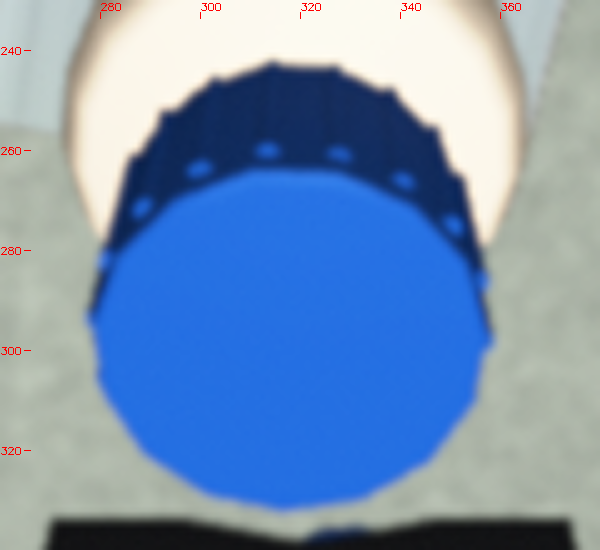

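{"fn": "apply_moves", "kwargs": {"plan": [[[0.019,-0.033,0,0,0,0,-1],[0.038,-0.066,0,0,0,0,-1],[0.057,-0.099,0,0,0,0,-1],[0.076,-0.132,0,0,0,0,-1],[0.095,-0.165,0,0,0,0,-1],[0.114,-0.198,0,0,0,0,-1],[0.132,-0.227,0,0,0,0,-1],[0.132,-0.227,0,0,0,0,-1]]]}}

```text
time: 10.6
tool_pos: [0.3877, 0.3202, 0.2249]
tcp_rot: [-2.18, -2.259, 0.001]
wrist_force: [-0.0, 0.1, 0.3]
width: 1.002
```

```bash
python3 -c "
from h import *
goal(.392,.318,.095,0.0315)"
```

```text
t 10.6 pos [0.3877 0.3202 0.2249] a (0.0356, [-0.002, 0.001, -1.0]) F [-0.   0.1  0.3] w 1.002
cmd [-0.0025, 0.0045, 0.1299] [-0.0008, -0.0005, 0.0013]
```

{"fn": "apply_moves", "kwargs": {"plan": [[[0,0,0.02,0,0,0,-1],[0,0,0.055,0,0,0,-1],[0,0,0.09,0,0,0,-1],[0,0,0.115,0,0,0,-1],[0,0,0.126,0,0,0,-1],[0,0,0.129,0,0,0,-1],[0,0,0.129,0,0,0,-1],[0,0,0.129,0,0,0,-1]]]}}

```text
time: 11.27
tool_pos: [0.3939, 0.3188, 0.0977]
tcp_rot: [2.186, 2.256, 0.004]
wrist_force: [0.4, 0.3, 1.2]
width: 0.997
```

```bash
python3 snap.py w10; python3 -c "
from h import *
goal(.392,.318,.095,0.0315)"
```

```text
11.2667 [0.39388039 0.31883453 0.0977336 ] [2.18592307 2.255705   0.00418175] (0.0314, [0.002, 0.002, -1.0]) 0.9965185053635391
t 11.32 pos [0.3941 0.3191 0.0982] a (0.0315, [0.003, 0.002, -1.0]) F [ 0.  -0.4 -0.5] w 0.998
cmd [-0.001, -0.0022, 0.0032] [0.001, -0.0007, 0.0]
```

View pics/w10.png

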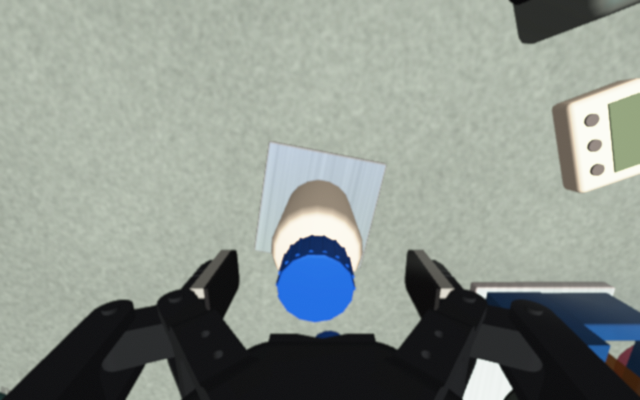

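{"fn": "apply_moves", "kwargs": {"plan": [[[0,-0.002,0.002,0,0,0,-1],[0,-0.002,0.002,0,0,0,1],[0,-0.002,0.002,0,0,0,1],[0,-0.002,0.002,0,0,0,1],[0,-0.002,0.002,0,0,0,1],[0,-0.002,0.002,0,0,0,1],[0,-0.002,0.002,0,0,0,1],[0,-0.002,0.002,0,0,0,1]]]}}

```text
time: 11.98
tool_pos: [0.3909, 0.3183, 0.0947]
tcp_rot: [2.186, 2.256, 0.002]
wrist_force: [0.8, 0.4, 3.7]
width: 0.41
```

```bash
python3 snap.py w11; python3 -c "
from h import *
goal(.626,.1095,.23,0.0315)"
```

```text
11.9833 [0.39088759 0.31831358 0.09468001] [2.18582737e+00 2.25622310e+00 1.61763732e-03] (0.0317, [0.001, 0.001, -1.0]) 0.40977086562044296
t 12.03 pos [0.3909 0.3183 0.0947] a (0.0317, [0.001, 0.001, -1.0]) F [ 0.4 -0.5  3.3] w 0.413
cmd [-0.2161, 0.2285, -0.1353] [0.0003, -0.0002, 0.0001]
```

View pics/w11.png

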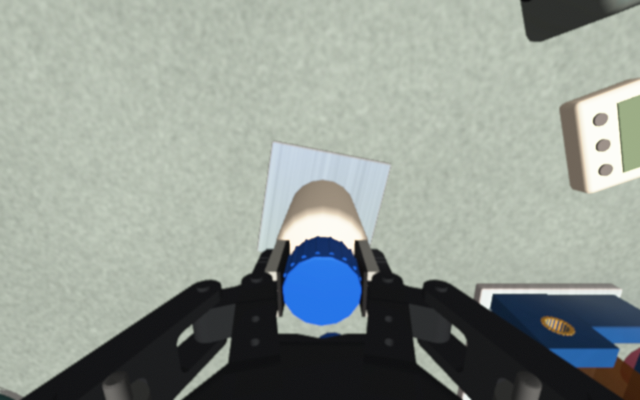

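{"fn": "apply_moves", "kwargs": {"plan": [[[0,0,-0.015,0,0,0,1],[0,0,-0.045,0,0,0,1],[0,0,-0.08,0,0,0,1],[0,0,-0.115,0,0,0,1],[-0.015,0.015,-0.14,0,0,0,1],[-0.04,0.042,-0.15,0,0,0,1],[-0.066,0.07,-0.15,0,0,0,1],[-0.092,0.098,-0.15,0,0,0,1]]]}}

```text
time: 12.7
tool_pos: [0.4924, 0.2286, 0.2453]
tcp_rot: [2.184, 2.257, 0.003]
wrist_force: [0.3, 0.9, -0.4]
width: 0.406
```

{"fn": "apply_moves", "kwargs": {"plan": [[[-0.026,0.028,0,0,0,0,1],[-0.052,0.056,0,0,0,0,1],[-0.078,0.084,0,0,0,0,1],[-0.103,0.11,0,0,0,0,1],[-0.118,0.125,0,0,0,0,1],[-0.124,0.1305,0,0,0,0,1],[-0.124,0.1305,0,0,0,0,1],[-0.124,0.1305,0,0,0,0,1]]]}}

```text
time: 13.37
tool_pos: [0.6247, 0.1095, 0.2431]
tcp_rot: [-2.185, -2.254, 0.002]
wrist_force: [-1.4, 0.1, -1.3]
width: 0.405
```

```bash
python3 snap.py w12; python3 -c "
from h import *
goal(.626,.1095,.105,0.0315)"
```

```text
13.3667 [0.62472957 0.10953337 0.24309894] [-2.18528271 -2.25402467  0.00231831] (0.031, [-0.003, 0.0, -1.0]) 0.4048341816510871
t 13.42 pos [0.6245 0.1101 0.2434] a (0.032, [-0.002, 0.0, -1.0]) F [-0.8  0.1 -1.2] w 0.408
cmd [-0.0007, 0.0018, 0.1384] [-0.0007, -0.0002, 0.0001]
```

View pics/w12.png

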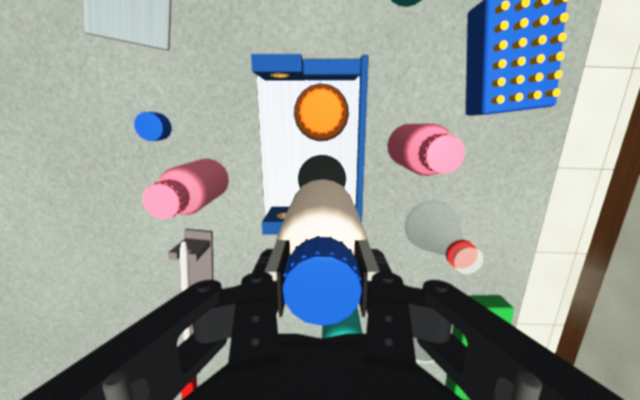

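{"fn": "apply_moves", "kwargs": {"plan": [[[-0.0005,0.001,0.015,0,0,0,1],[-0.0005,0.001,0.045,0,0,0,1],[-0.0005,0.001,0.075,0,0,0,1],[-0.0005,0.001,0.1,0,0,0,1],[-0.0005,0.001,0.12,0,0,0,1],[-0.0005,0.001,0.133,0,0,0,1],[-0.0005,0.001,0.138,0,0,0,1],[-0.0005,0.001,0.1395,0,0,0,1]]]}}

```text
time: 14.08
tool_pos: [0.6258, 0.1098, 0.1045]
tcp_rot: [-2.184, -2.257, 0.001]
wrist_force: [-0.9, -0.1, -1.2]
width: 0.402
```

{"fn": "apply_moves", "kwargs": {"plan": [[[0,0,0,0,0,0,1],[0,0,0,0,0,0,1],[0,0,0,0,0,0,1],[0,0,0,0,0,0,1],[0,0,0,0,0,0,1],[0,0,0,0,0,0,1],[0,0,0,0,0,0,1],[0,0,0,0,0,0,1]]]}}

```text
time: 14.75
tool_pos: [0.6267, 0.1088, 0.1047]
tcp_rot: [2.186, 2.256, 0.0]
wrist_force: [-0.0, -0.5, -1.7]
width: 0.408
```

```bash
python3 snap.py w13; python3 -c "
from h import *
goal(.626,.1095,.105,0.0315)"
```

```text
14.75 [0.62672486 0.10880142 0.10474198] [2.18606706e+00 2.25617370e+00 9.94589356e-05] (0.0316, [0.0, 0.0, -1.0]) 0.40829652875671857
t 14.8 pos [0.6267 0.1088 0.1047] a (0.0315, [-0.0, 0.0, -1.0]) F [-0.3  0.3  0.2] w 0.411
cmd [0.0007, -0.0007, -0.0003] [-0.0, -0.0, -0.0]
```

View pics/w13.png

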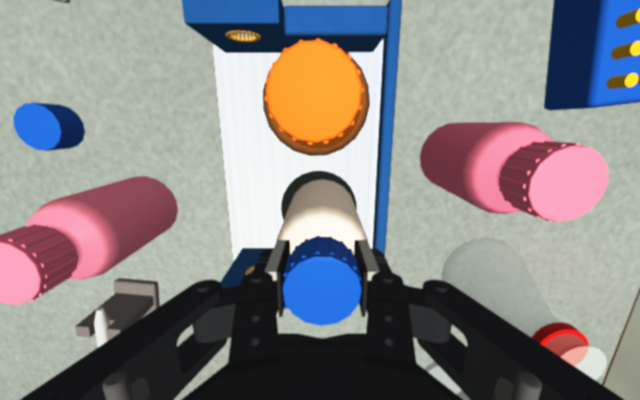

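{"fn": "apply_moves", "kwargs": {"plan": [[[0,0,0.0012,0,0,0,1],[0,0,0.0012,0,0,0,1],[0,0,0.0012,0,0,0,-1],[0,0,0.0012,0,0,0,-1],[0,0,0.0012,0,0,0,-1],[0,0,0.0012,0,0,0,-1],[0,0,0.0012,0,0,0,-1],[0,0,-0.03,0,0,0,-1]]]}}

```text
time: 15.47
tool_pos: [0.6215, 0.1082, 0.1278]
tcp_rot: [-2.18, -2.25, 0.016]
wrist_force: [-0.7, -0.3, -0.8]
width: 1.0
```

```bash
python3 -c "
from h import *
goal(.429,-.17,.25,-0.075)"
```

```text
t 15.47 pos [0.6215 0.1082 0.1278] a (0.0316, [-0.013, -0.002, -1.0]) F [-0.7 -0.3 -0.8] w 1.0
cmd [-0.2721, -0.2027, -0.1193] [-0.0041, 0.0006, 0.0339]
```

{"fn": "apply_moves", "kwargs": {"plan": [[[0,0,-0.04,0,0,0,-1],[-0.01,-0.006,-0.075,0,0,0.004,-1],[-0.042,-0.027,-0.09,0,0,0.034,-1],[-0.075,-0.048,-0.1,0,0,0.034,-1],[-0.108,-0.069,-0.11,0,0,0.034,-1],[-0.141,-0.09,-0.115,0,0,0.034,-1],[-0.174,-0.111,-0.115,0,0,0.034,-1],[-0.207,-0.132,-0.115,0,0,0.034,-1]]]}}

```text
time: 16.13
tool_pos: [0.5005, -0.1035, 0.2506]
tcp_rot: [2.301, 2.136, 0.002]
wrist_force: [1.4, -1.0, 0.7]
width: 1.0
```

```bash
python3 -c "
from h import *
goal(.429,-.223,.25,-0.075)
cv2.imwrite('pics/side1.png',read_camera('side')[:,:,::-1])
cv2.imwrite('pics/scene1.png',read_camera('scene')[:,:,::-1])"
```

```text
t 16.13 pos [ 0.5005 -0.1035  0.2506] a (-0.0745, [0.002, -0.001, -1.0]) F [ 1.4 -1.   0.7] w 1.0
cmd [-0.1245, -0.0624, 0.0006] [0.0006, 0.0002, 0.0002]
```

View pics/side1.png

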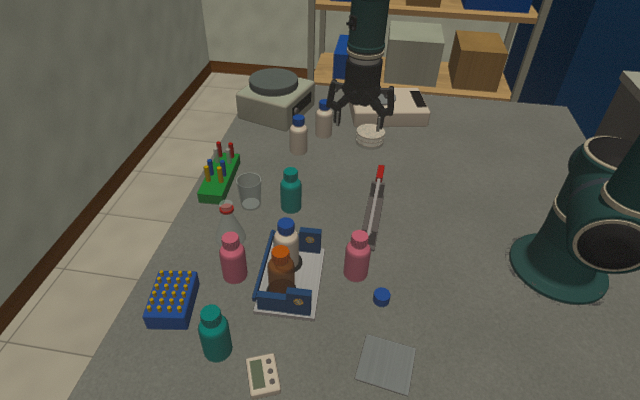

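{"fn": "apply_moves", "kwargs": {"plan": [[[-0.035,-0.018,0,0,0,0,-1],[-0.07,-0.036,0,0,0,0,-1],[-0.1,-0.05,0,0,0,0,-1],[-0.118,-0.06,0,0,0,0,-1],[-0.122,-0.062,0,0,0,0,-1],[-0.122,-0.062,0,0,0,0,-1],[-0.122,-0.062,0,0,0,0,-1],[-0.122,-0.062,0,0,0,0,-1]]]}}

```text
time: 16.9
tool_pos: [0.4311, -0.2182, 0.2497]
tcp_rot: [-2.302, -2.138, -0.001]
wrist_force: [-0.5, 0.3, -0.0]
width: 1.002
```

```bash
python3 snap.py w14
```

```text
16.9 [ 0.43109356 -0.21816828  0.24965129] [-2.30197828e+00 -2.13752137e+00 -1.06412596e-03] (-0.0741, [0.0, 0.001, -1.0]) 1.0021669803179702
```

View pics/w14.png

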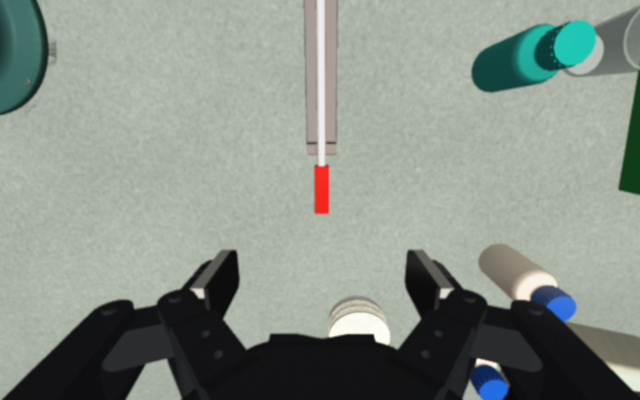

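```bash
python3 - <<'E'
from fit2 import *
c=cam('wrist',json.load(open('pics/w14.json')))
im=cv2.imread('pics/w14.png');crop(im,290,0,360,230,3,'pics/c14.png')
print("dish",onz(c,(358,325),.043))
print("butt",onz(c,(322,213),.059),"sh",onz(c,(322,166),.059), "shaft top",onz(c,(320.5,20),.055),onz(c,(322,160),.055))
E
```

```text
dish [ 0.46950773 -0.43601859  0.043     ]
butt [ 0.4298794  -0.25416087  0.059     ] sh [ 0.43423549 -0.19577104  0.059     ] shaft top [ 0.44405227 -0.0430634   0.055     ] [ 0.43472982 -0.18920065  0.055     ]
```

View pics/c14.png

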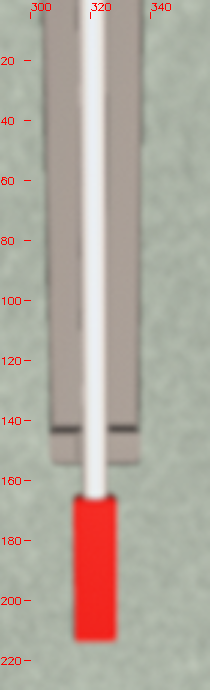

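```bash
python3 -c "
from h import *
goal(.432,-.226,.033,-0.068)"
```

```text
t 16.95 pos [ 0.4311 -0.2181  0.2496] a (-0.0735, [0.0, 0.001, -1.0]) F [-0.9  0.1 -1.2] w 1.002
cmd [-0.0079, 0.0015, 0.2166] [0.0001, -0.0002, -0.0018]
```

{"fn": "apply_moves", "kwargs": {"plan": [[[-0.008,0.0015,0.03,0,0,-0.0018,-1],[-0.008,0.0015,0.07,0,0,-0.0018,-1],[-0.008,0.0015,0.11,0,0,-0.0018,-1],[-0.008,0.0015,0.15,0,0,-0.0018,-1],[-0.008,0.0015,0.18,0,0,-0.0018,-1],[-0.008,0.0015,0.2,0,0,-0.0018,-1],[-0.008,0.0015,0.212,0,0,-0.0018,-1],[-0.008,0.0015,0.2165,0,0,-0.0018,-1]]]}}

```text
time: 17.62
tool_pos: [0.4299, -0.225, 0.0303]
tcp_rot: [-2.292, -2.141, 0.002]
wrist_force: [0.3, -0.3, -0.2]
width: 0.997
```

{"fn": "apply_moves", "kwargs": {"plan": [[[0,0,0,0,0,0,-0.2],[0,0,0,0,0,0,-0.2],[0,0,0,0,0,0,-0.2],[0,0,0,0,0,0,-0.2],[0,0,0,0,0,0,-0.2],[0,0,0,0,0,0,-0.2],[0,0,0,0,0,0,-0.2],[0,0,0,0,0,0,-0.2]]]}}

```text
time: 18.28
tool_pos: [0.4313, -0.2274, 0.0335]
tcp_rot: [2.297, 2.142, 0.0]
wrist_force: [-0.2, 0.4, -0.3]
width: 0.602
```

```bash
python3 snap.py w15; python3 -c "
from h import *
goal(.432,-.226,.033,-0.068)"
```

```text
18.2833 [ 0.43132016 -0.22744216  0.03347165] [2.29706806e+00 2.14238396e+00 2.49279043e-04] (-0.0697, [0.0, -0.0, -1.0]) 0.601523985802103
t 18.33 pos [ 0.4312 -0.2274  0.0334] a (-0.0696, [0.0, -0.0, -1.0]) F [ 0.1 -0.2 -0.2] w 0.599
cmd [0.0015, 0.0007, 0.0004] [0.0001, 0.0001, -0.0005]
```

View pics/w15.png

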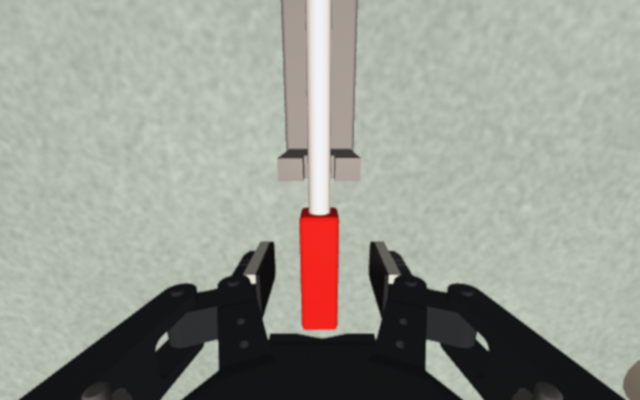

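{"fn": "apply_moves", "kwargs": {"plan": [[[0,0,0,0,0,0,1],[0,0,0,0,0,0,1],[0,0,0,0,0,0,1],[0,0,0,0,0,0,1],[0,0,0,0,0,0,1],[0,0,0,0,0,0,1],[0,0,0,0,0,0,1],[0,0,0,0,0,0,1]]], "force": 100}}

```text
time: 19.0
tool_pos: [0.4312, -0.2273, 0.0333]
tcp_rot: [-2.297, -2.143, -0.0]
wrist_force: [-1.0, 1.2, 2.5]
width: 0.19
```

{"fn": "apply_moves", "kwargs": {"plan": [[[0,0,-0.005,0,0,0,1],[0,0,-0.015,0,0,0,1],[0,0,-0.03,0,0,0,1],[0,0,-0.05,0,0,0,1],[0,0,-0.07,0,0,0,1],[0,0,-0.08,0,0,0,1],[0,0,-0.085,0,0,0,1],[0,0,-0.085,0,0,0,1]]]}}

```text
time: 19.67
tool_pos: [0.4322, -0.2279, 0.1198]
tcp_rot: [2.295, 2.141, 0.001]
wrist_force: [0.4, -1.3, 0.0]
width: 0.185
```

```bash
python3 snap.py w16; python3 -c "
from h import *
goal(.432,-.226,.113,-0.068)
cv2.imwrite('pics/side2.png',read_camera('side')[:,:,::-1])
cv2.imwrite('pics/scene2.png',read_camera('scene')[:,:,::-1])
crop(cv2.imread('pics/side2.png'),330,100,430,260,4,'pics/cs2.png')
crop(cv2.imread('pics/scene2.png'),200,130,340,230,5,'pics/cc2.png')"
```

```text
19.6667 [ 0.4321617  -0.22788426  0.11975209] [2.29505459e+00 2.14085131e+00 1.31636309e-03] (-0.0695, [0.003, -0.002, -1.0]) 0.18514573062925632
t 19.72 pos [ 0.4314 -0.2274  0.1185] a (-0.0695, [0.001, -0.001, -1.0]) F [-0.4 -0.1 -1.4] w 0.193
cmd [0.0014, 0.0005, 0.0055] [0.0003, 0.0001, -0.0005]
```

View pics/w16.png

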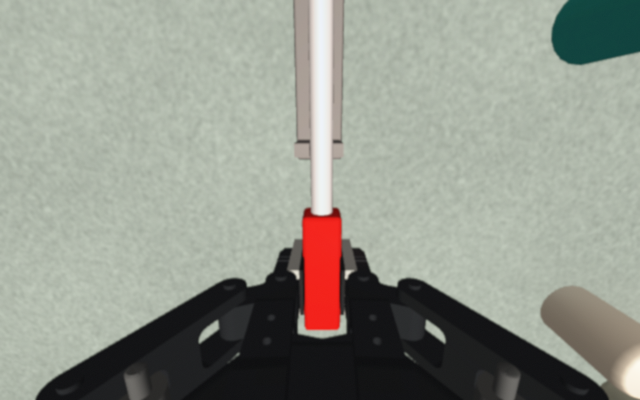

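View pics/cs2.png

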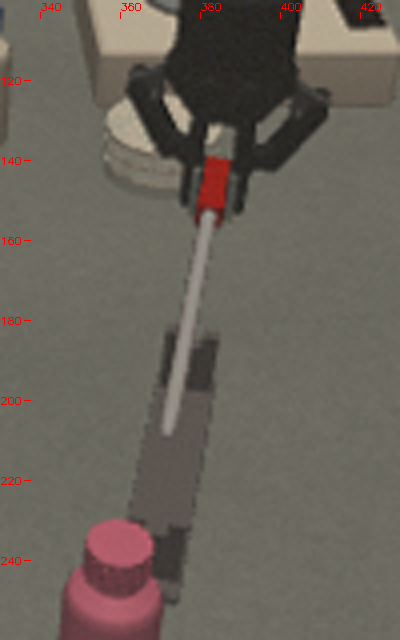

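View pics/cc2.png

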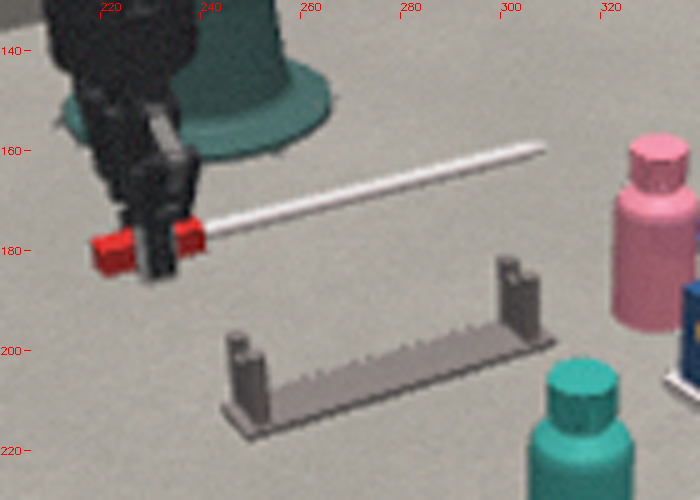

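```bash
python3 - <<'E'
from fit2 import *
t,e=tri((S,C),((371.5,208.5),(309.2,159.4)));s,e2=tri((S,C),((382,153.2),(241.4,176)))
print(t,e,s,e2,t-s,np.linalg.norm(t-s),np.arctan2(t[0]-s[0],t[1]-s[1]),np.arcsin((t[2]-s[2])/.225))
im=cv2.imread('pics/w16.png');crop(im,290,0,355,335,2,'pics/c16.png')
hsv=cv2.cvtColor(im,cv2.COLOR_BGR2HSV)
for v in range(0,220,20):
    row=im[v,290:355].astype(int); k=np.where(row.min(1)>185)[0]; print(v,k.min()+290 if len(k) else None,k.max()+290 if len(k) else None)
E
```

```text
[0.44895277 0.02724196 0.1341    ] 0.0019661750133366774 [ 0.43472764 -0.19363381  0.13664677] 0.002620884422124787 [ 0.01422513  0.22087576 -0.00254677] 0.22134801299297283 0.06431449238785086 -0.011319223168882727
0 311 331
20 311 331
40 311 331
60 312 331
80 312 331
100 312 331
120 312 331
140 313 330
160 313 330
180 313 330
200 313 330
```

View pics/c16.png

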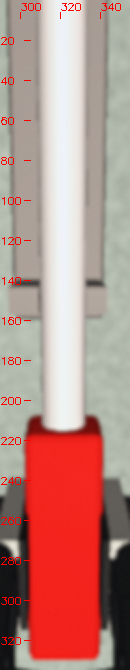

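```bash
python3 - <<'E'
from fit2 import *
for dz,off,obs_ in ((0,0,(308.3,183)),(0.085,0.0002,(309.2,159.4))):
    tip=np.array([.4495+off,.0294,.05+dz]);print("C",proj(C,tip),obs_)
print("S now",proj(S,[.4495,.0294,.135]),(371.5,208.5))
print("per mm z",proj(C,[.4495,.0294,.136])-proj(C,[.4495,.0294,.135]),proj(S,[.4495,.0294,.136])-proj(S,[.4495,.0294,.135]),proj(S,[.4495,.0304,.135])-proj(S,[.4495,.0294,.135]))
im=cv2.imread('pics/scene2.png');crop(im,290,145,325,175,16,'pics/d1.png')
im=cv2.imread('pics/scene0.png');crop(im,290,170,325,200,16,'pics/d0.png')
E
```

```text
C [[309.36611813 182.95595649]] (308.3, 183)
C [[309.56811547 158.75958854]] (309.2, 159.4)
S now [[370.76969208 209.20764261]] (371.5, 208.5)
per mm z [[ 0.00201071 -0.29614244]] [[ 0.04634798 -0.33532046]] [[-0.02632439  0.29234357]]
```

View pics/d1.png

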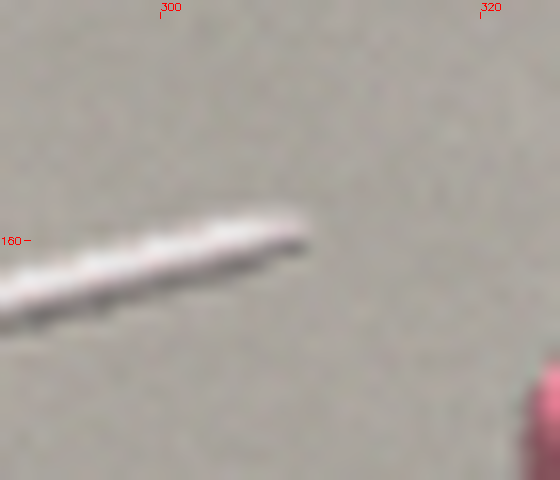

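View pics/d0.png

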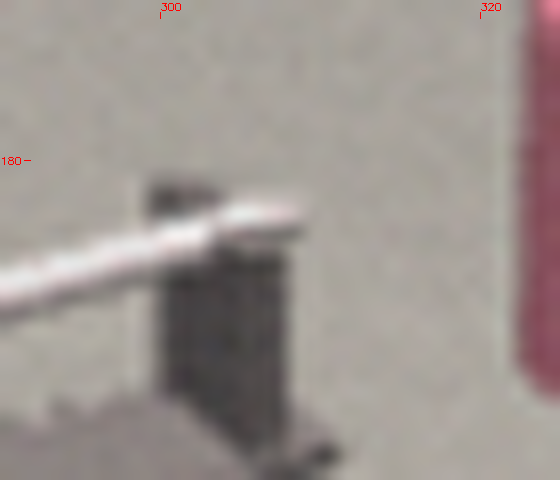

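```bash
python3 - <<'E'
from fit2 import *
W6=cam("wrist",json.load(open('pics/w6.json')))
o6=[(W6,a,b) for a,b in [((-55,96,78),(239,43.3)),((-5,96,78),(296.7,43.3)),((-5,80,78),(297.7,63.3)),((-55,80,78),(240.3,63.3)),((-55,80,12),(256.7,74.3)),((-30,80,55),(272.7,68.3)),((-55,-80,78),(253.3,233.7)),((-5,-80,78),(301.3,233)),((-55,-96,78),(254,248)),((-5,-96,78),(301.3,247.7)),((-55,-80,12),(265.3,215.3)),((-30,-80,55),(279.7,226)),((15,42,15),(320.3,111))]]
p,f=fit(o6);print(p,f.reshape(-1,2).round(1).tolist())
im=cv2.imread('pics/w12.png');crop(im,240,40,380,240,4,'pics/c12.png')
E
```

```text
[0.60962185 0.1505901  0.03395711] [[-0.5, -0.8], [0.2, -0.9], [-0.3, -0.3], [-0.3, -0.2], [0.1, 1.2], [0.4, -0.3], [-0.6, 0.4], [0.1, 1.0], [-0.2, 0.4], [0.4, 0.6], [-0.2, -1.1], [0.5, 0.2], [0.4, 0.7]]
```

View pics/c12.png

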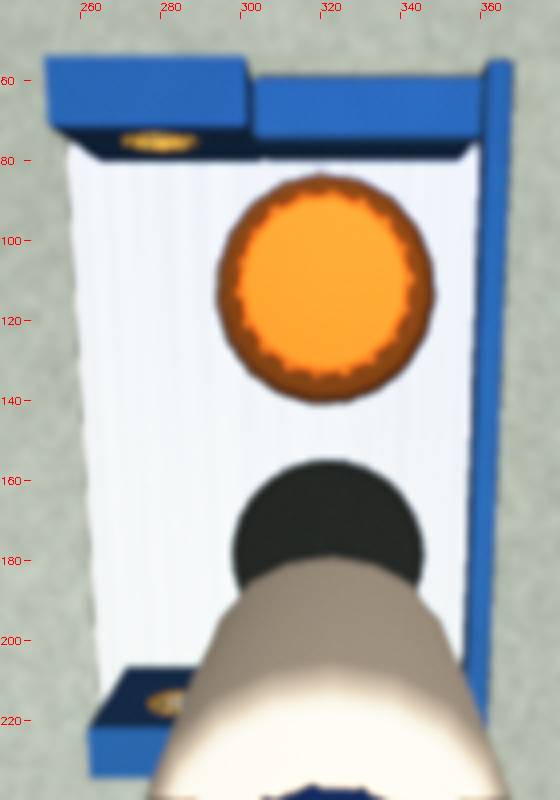

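```bash
python3 - <<'E'
from fit2 import *
K,Rm,t=S;o=-Rm.T@t
for uv in ((411,125),(405,138),(363,120),(366,130),(390,151),(376,148),(383,146)):
    d=Rm.T@np.linalg.solve(K,[uv[0],uv[1],1.]);s=(-.2274-o[1])/d[1];print(uv,(o+s*d).round(3))
from h import goal
a=.0335
goal(.591,-.228,.1185,a)
E
```

```text
(411, 125) [ 0.37  -0.227  0.21 ]
(405, 138) [ 0.379 -0.227  0.171]
(363, 120) [ 0.492 -0.227  0.212]
(366, 130) [ 0.482 -0.227  0.183]
(390, 151) [ 0.412 -0.227  0.126]
(376, 148) [ 0.45  -0.227  0.131]
(383, 146) [ 0.432 -0.227  0.139]
t 19.82 pos [ 0.4304 -0.2268  0.1171] a (-0.0695, [-0.002, 0.001, -1.0]) F [-0.5 -0.2 -0.4] w 0.192
cmd [0.01, 0.1603, -0.0017] [-0.0005, -0.0003, -0.0328]
```

```bash
cat >> h.py <<'E'
CP=[.6083,.1506,.0335]
def goalrod(cy,z,a=.0335,th=-.4,cx=-.030,P=None):
    """cy: carrier-frame y of tip (m)"""
    st=readout.read_state(); R0=R.from_rotvec(st['tcp_rot'])
    Rb=R.from_matrix(np.array([[-np.sin(a),np.cos(a),0],[np.cos(a),np.sin(a),0],[0,0,-1]]))
    Rt=Rb*R.from_rotvec([th,0,0]); c,s=np.cos(CP[2]),np.sin(CP[2]); g=cy-.257
    if P is None: P=np.array([CP[0]+c*cx-s*g,CP[1]+s*cx+c*g,z])
    T=P-Rt.apply([0,0,-.0167])
    rod=st['tool_pos']+R0.apply([0,0,-.0167]);tip=rod+R0.apply([.257,0,0])
    d=R0.inv().apply(T-st['tool_pos']);w=(R0.inv()*Rt).as_rotvec()/np.pi
    q=tip-np.array([CP[0],CP[1],0]);q0=rod-np.array([CP[0],CP[1],0])
    print("t",round(st['time'],2),"rod",rod.round(4),"tip in carrier",[round(c*q[0]+s*q[1],4),round(-s*q[0]+c*q[1],4),round(q[2],4)],"rodpt x",round(c*q0[0]+s*q0[1],4),"F",st['wrist_force'].round(1),"M",st['torque'].round(2),"w",round(st['width'],3))
    print("cmd",d.round(4).tolist(),w.round(4).tolist())
E
python3 -c "
from h import *
goalrod(-.121,.135)"
```

```text
t 19.82 rod [ 0.4304 -0.2268  0.1338] tip in carrier [np.float64(-0.164), np.float64(-0.1156), np.float64(0.134)] rodpt x -0.1904 F [-0.5 -0.2 -0.4] M [-0.12  0.06 -0.  ] w 0.192
cmd [0.0105, 0.1668, -0.0028] [-0.1277, 0.0063, -0.0324]
```

{"fn": "apply_moves", "kwargs": {"plan": [[[0.002,0.02,0,0,0,0,1],[0.004,0.05,-0.0005,-0.03,0.0015,-0.008,1],[0.006,0.085,-0.001,-0.06,0.003,-0.016,1],[0.008,0.12,-0.002,-0.09,0.0045,-0.024,1],[0.01,0.15,-0.0025,-0.115,0.0055,-0.03,1],[0.0105,0.162,-0.0028,-0.1277,0.0063,-0.0324,1],[0.0105,0.1668,-0.0028,-0.1277,0.0063,-0.0324,1],[0.0105,0.1668,-0.0028,-0.1277,0.0063,-0.0324,1]]]}}

```text
time: 20.48
tool_pos: [0.5975, -0.228, 0.119]
tcp_rot: [1.973, 2.039, 0.412]
wrist_force: [-0.4, 0.3, -1.0]
width: 0.193
```

```bash
python3 snap.py w17; python3 -c "
from h import *
goalrod(-.121,.055)"
```

```text
20.4833 [ 0.59750587 -0.22795681  0.11902646] [1.97253581 2.03876617 0.41171107] (0.0328, [0.387, 0.014, -0.922]) 0.1932176194696728
t 20.53 rod [ 0.591  -0.2282  0.1349] tip in carrier [np.float64(-0.03), np.float64(-0.1211), np.float64(0.135)] rodpt x -0.03 F [ 0.5 -0.3 -0.6] M [-0.03  0.23 -0.06] w 0.19
cmd [0.0, -0.0309, 0.0736] [-0.0006, -0.0001, -0.0]
```

View pics/w17.png

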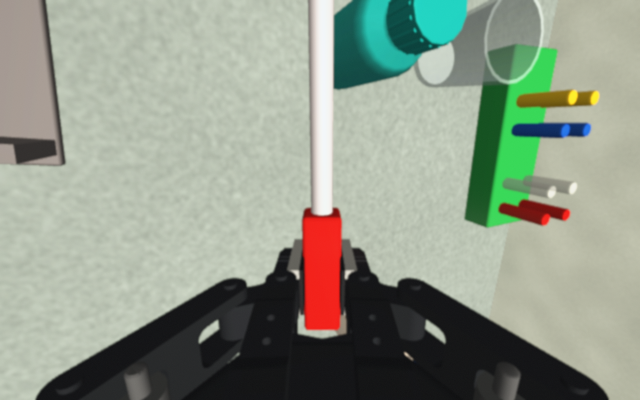

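{"fn": "apply_moves", "kwargs": {"plan": [[[0,-0.008,0.018,0,0,0,1],[0,-0.016,0.038,0,0,0,1],[0,-0.023,0.056,0,0,0,1],[0,-0.028,0.068,0,0,0,1],[0,-0.031,0.0735,0,0,0,1],[0,-0.031,0.0735,0,0,0,1],[0,-0.031,0.0735,0,0,0,1],[0,-0.031,0.0735,0,0,0,1]]]}}

```text
time: 21.2
tool_pos: [0.5995, -0.2291, 0.0426]
tcp_rot: [1.967, 2.035, 0.414]
wrist_force: [-0.1, 0.2, -0.4]
width: 0.191
```

```bash
python3 -c "
from h import *
goalrod(-.121,.055)
cv2.imwrite('pics/side3.png',read_camera('side')[:,:,::-1])
cv2.imwrite('pics/scene3.png',read_camera('scene')[:,:,::-1])
goalrod(-.121,.055)
crop(cv2.imread('pics/side3.png'),240,120,340,320,3,'pics/cs3.png')
crop(cv2.imread('pics/scene3.png'),230,150,400,240,4,'pics/cc3.png')"
```

```text
t 21.2 rod [ 0.5929 -0.2292  0.058 ] tip in carrier [np.float64(-0.028), np.float64(-0.1221), np.float64(0.0575)] rodpt x -0.0281 F [-0.1  0.2 -0.4] M [-0.04  0.21  0.01] w 0.191
cmd [0.0012, -0.003, 0.002] [0.0011, 0.0006, 0.0002]
t 21.3 rod [ 0.5931 -0.2293  0.0582] tip in carrier [np.float64(-0.0279), np.float64(-0.1222), np.float64(0.0576)] rodpt x -0.0279 F [ 0.1 -1.1 -0.8] M [-0.04  0.22  0.03] w 0.188
cmd [0.0012, -0.0032, 0.0022] [0.0012, 0.0007, 0.0003]
```

View pics/cs3.png

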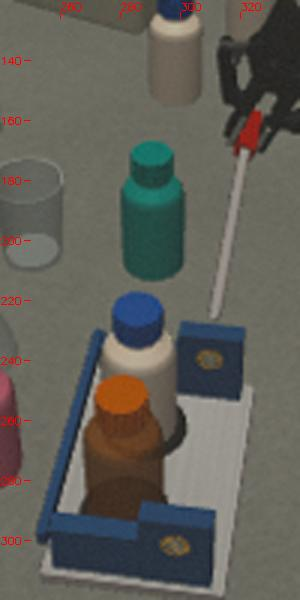

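View pics/cc3.png

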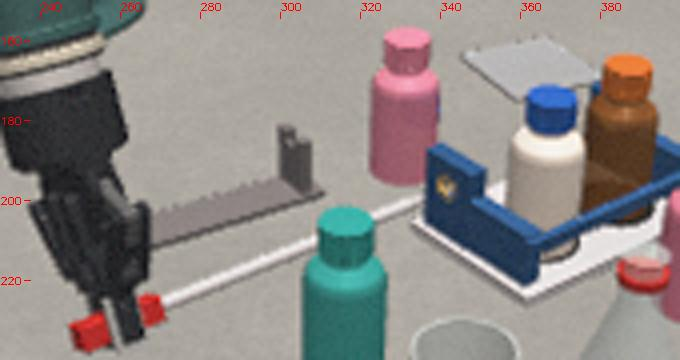

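```bash
python3 -c "
from h import *
crop(cv2.imread('pics/side3.png'),285,160,345,245,8,'pics/cs3.png')
crop(cv2.imread('pics/scene3.png'),265,180,365,235,8,'pics/cc3.png')"
```

```text
(no output)
```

View pics/cs3.png

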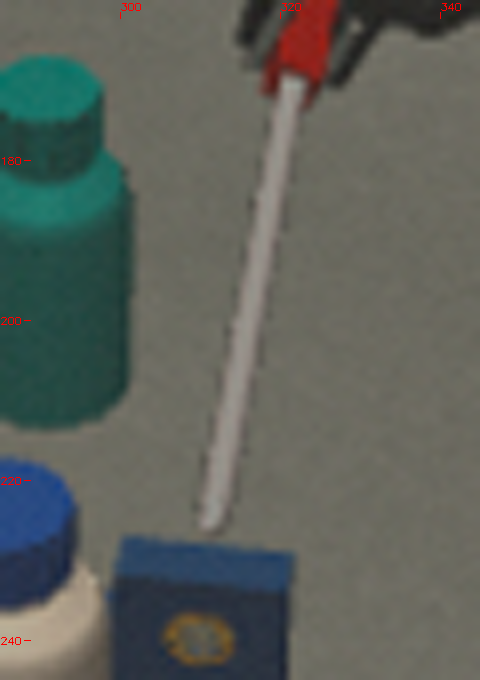

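View pics/cc3.png

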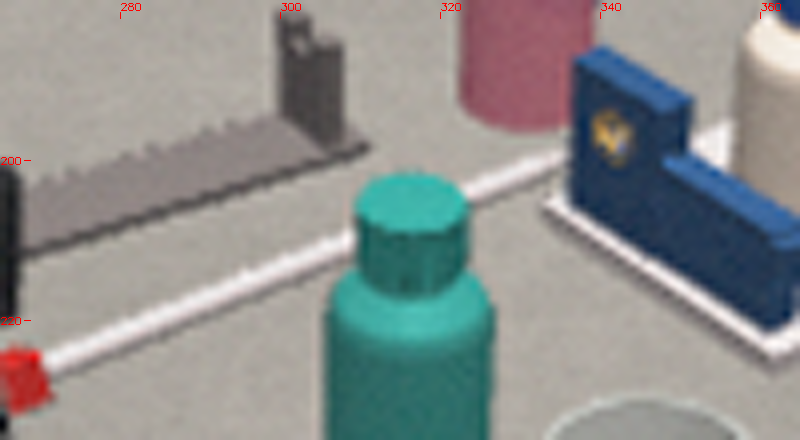

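```bash
python3 - <<'E'
from fit2 import *
c,s=np.cos(.0335),np.sin(.0335)
for n,cm,y in(("C",C,-.096),("S",S,-.080)):
    B=np.array([.6083-.03*c-s*y,.1506-.03*s+c*y,.055]); u=proj(cm,B-[-s*.05,c*.05,0])[0]-proj(cm,B)[0];u/=np.linalg.norm(u);nn=np.array([-u[1],u[0]])
    g=lambda d:(proj(cm,B+np.array(d))[0]-proj(cm,B)[0])@nn
    print(n,proj(cm,B),"dir",u,"n",nn,"per mm x",g([.001,0,0]),"z",g([0,0,.001]))
E
```

```text
C [[341.63340856 196.9722977 ]] dir [-0.92501366  0.37993385] n [-0.37993385 -0.92501366] per mm x -0.21367434535241175 z 0.2597177328779712
S [[309.24784764 239.5740088 ]] dir [ 0.18329145 -0.98305862] n [0.98305862 0.18329145] per mm x -0.42859320814125634 z -0.04974504928742847
```

{"fn": "apply_moves", "kwargs": {"plan": [[[0,-0.003,0.0014,0,0.0006,0,1],[0,-0.003,0.0014,0,0.0006,0,1],[0,-0.003,0.0014,0,0.0006,0,1],[0,-0.003,0.0014,0,0.0006,0,1],[0,-0.003,0.0014,0,0.0006,0,1],[0,-0.003,0.0014,0,0.0006,0,1],[0,-0.003,0.0014,0,0.0006,0,1],[0,-0.003,0.0014,0,0.0006,0,1]]]}}

```text
time: 21.97
tool_pos: [0.5964, -0.2286, 0.0387]
tcp_rot: [1.969, 2.038, 0.416]
wrist_force: [0.8, -0.0, -1.4]
width: 0.188
```

```bash
python3 -c "
from h import *
goalrod(-.121,.055)
cv2.imwrite('pics/side4.png',read_camera('side')[:,:,::-1])
cv2.imwrite('pics/scene4.png',read_camera('scene')[:,:,::-1])
goalrod(-.121,.055)
crop(cv2.imread('pics/side4.png'),285,160,345,245,8,'pics/cs4.png')
crop(cv2.imread('pics/scene4.png'),265,180,365,235,8,'pics/cc4.png')"
```

```text
t 21.97 rod [ 0.5898 -0.2288  0.0541] tip in carrier [np.float64(-0.0314), np.float64(-0.1216), np.float64(0.0543)] rodpt x -0.0312 F [ 0.8 -0.  -1.4] M [-0.06  0.25 -0.03] w 0.188
cmd [0.0005, 0.0014, -0.0004] [0.0005, -0.0003, 0.0001]
t 22.07 rod [ 0.5898 -0.2288  0.0541] tip in carrier [np.float64(-0.0314), np.float64(-0.1215), np.float64(0.0543)] rodpt x -0.0312 F [ 0.   0.6 -0.4] M [-0.07  0.27  0.01] w 0.192
cmd [0.0005, 0.0014, -0.0004] [0.0005, -0.0003, 0.0001]
```

View pics/cs4.png

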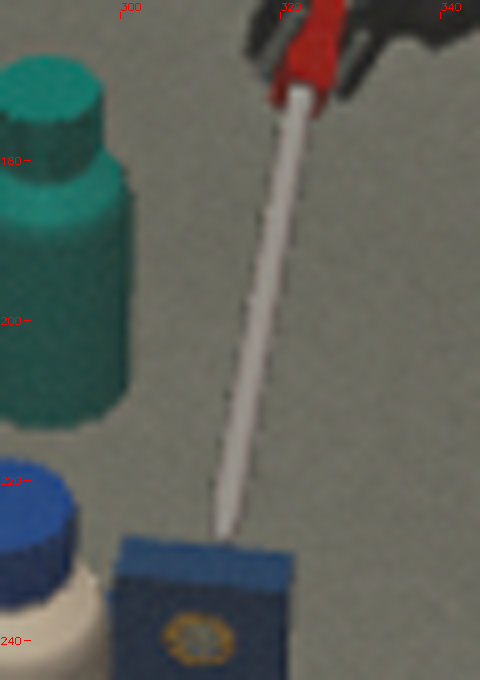

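View pics/cc4.png

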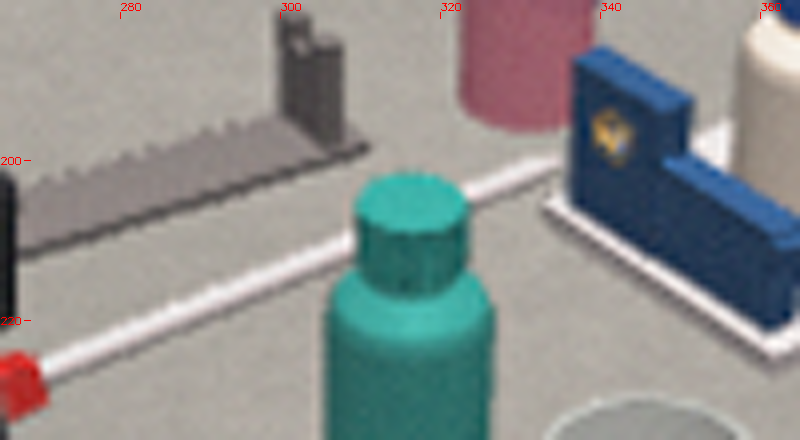

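{"fn": "apply_moves", "kwargs": {"plan": [[[0,0.0014,-0.0004,0,0,0,1],[0,0.0014,-0.0004,0,0,0,1],[0,0.0014,-0.0004,0,0,0,1],[0.008,0.0014,-0.0004,0,0,0,1],[0.015,0.0014,-0.0004,0,0,0,1],[0.02,0.0014,-0.0004,0,0,0,1],[0.022,0.0014,-0.0004,0,0,0,1],[0.022,0.0014,-0.0004,0,0,0,1]]]}}

```text
time: 22.73
tool_pos: [0.5964, -0.2054, 0.0395]
tcp_rot: [1.969, 2.039, 0.416]
wrist_force: [-0.3, -0.1, -0.4]
width: 0.187
```

```bash
python3 -c "
from h import *
goalrod(-.08,.055)
cv2.imwrite('pics/scene5.png',read_camera('scene')[:,:,::-1])
cv2.imwrite('pics/side5.png',read_camera('side')[:,:,::-1])
crop(cv2.imread('pics/side5.png'),285,160,345,245,8,'pics/cs5.png')
crop(cv2.imread('pics/scene5.png'),265,180,365,235,8,'pics/cc5.png')"
```

```text
t 22.73 rod [ 0.5899 -0.2057  0.0549] tip in carrier [np.float64(-0.0308), np.float64(-0.0985), np.float64(0.0551)] rodpt x -0.0303 F [-0.3 -0.1 -0.4] M [ 0.    0.15 -0.01] w 0.187
cmd [0.0184, 0.0003, 0.0] [0.0003, -0.0006, 0.0004]
```

View pics/cs5.png

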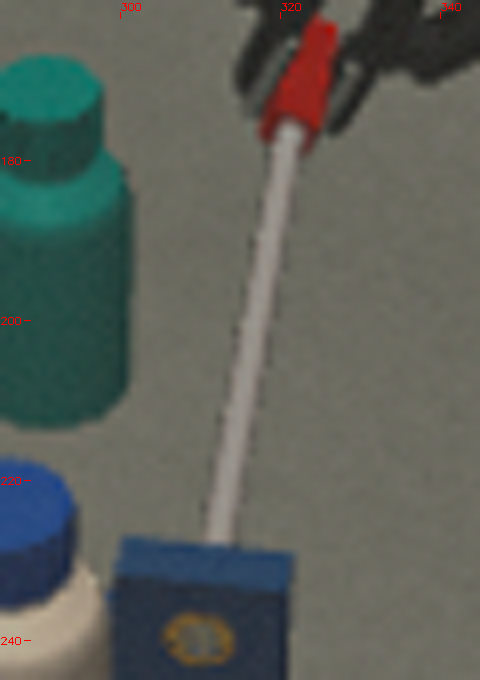

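View pics/cc5.png

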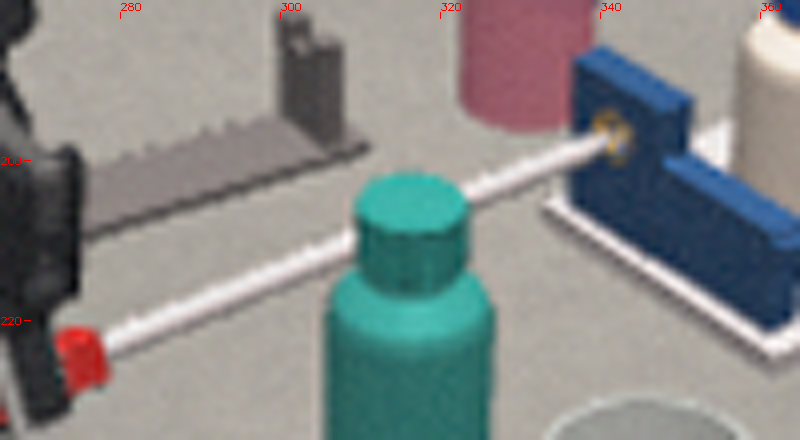

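{"fn": "apply_moves", "kwargs": {"plan": [[[0.006,0,0,0,0,0.0004,1],[0.012,0,0,0,0,0.0004,1],[0.018,0,0,0,0,0.0004,1],[0.024,0,0,0,0,0.0004,1],[0.03,0,0,0,0,0.0004,1],[0.036,0,0,0,0,0.0004,1],[0.038,0,0,0,0,0.0004,1],[0.038,0,0,0,0,0.0004,1]]]}}

```text
time: 23.5
tool_pos: [0.5952, -0.1677, 0.0396]
tcp_rot: [1.97, 2.038, 0.416]
wrist_force: [-0.2, -0.1, -1.0]
width: 0.188
```

```bash
python3 -c "
from h import *
goalrod(0.0,.055)"
```

```text
t 23.5 rod [ 0.5887 -0.1679  0.055 ] tip in carrier [np.float64(-0.0304), np.float64(-0.0607), np.float64(0.0553)] rodpt x -0.0302 F [-0.2 -0.1 -1. ] M [-0.06  0.25  0.01] w 0.188
cmd [0.0607, 0.0002, 0.0002] [0.0004, -0.0005, 0.0]
```

{"fn": "apply_moves", "kwargs": {"plan": [[[0.008,0,0,0,0,0,1],[0.018,0,0,0,0,0,1],[0.028,0,0,0,0,0,1],[0.038,0,0,0,0,0,1],[0.046,0,0,0,0,0,1],[0.05,0,0,0,0,0,1],[0.05,0,0,0,0,0,1],[0.05,0,0,0,0,0,1]]]}}

```text
time: 24.17
tool_pos: [0.5939, -0.1184, 0.0399]
tcp_rot: [1.97, 2.037, 0.416]
wrist_force: [-0.2, -0.7, -1.2]
width: 0.183
```

```bash
python3 -c "
from h import *
goalrod(0.06,.055)
cv2.imwrite('pics/scene6.png',read_camera('scene')[:,:,::-1])
cv2.imwrite('pics/side6.png',read_camera('side')[:,:,::-1])
crop(cv2.imread('pics/side6.png'),250,120,350,320,3,'pics/cs6.png')
crop(cv2.imread('pics/scene6.png'),250,140,400,260,5,'pics/cc6.png')"
```

```text
t 24.17 rod [ 0.5874 -0.1187  0.0553] tip in carrier [np.float64(-0.03), np.float64(-0.0114), np.float64(0.0555)] rodpt x -0.0299 F [-0.2 -0.7 -1.2] M [-0.1   0.19  0.01] w 0.183
cmd [0.0714, -0.0002, 0.0003] [0.0006, -0.0003, -0.0001]
```

View pics/cs6.png

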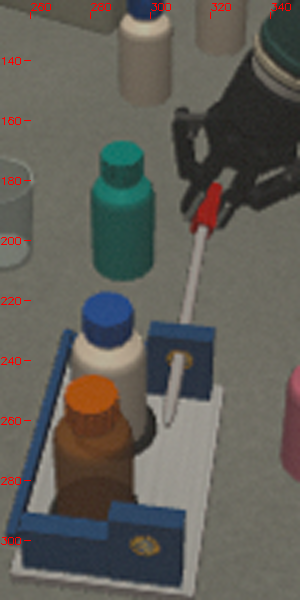

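View pics/cc6.png

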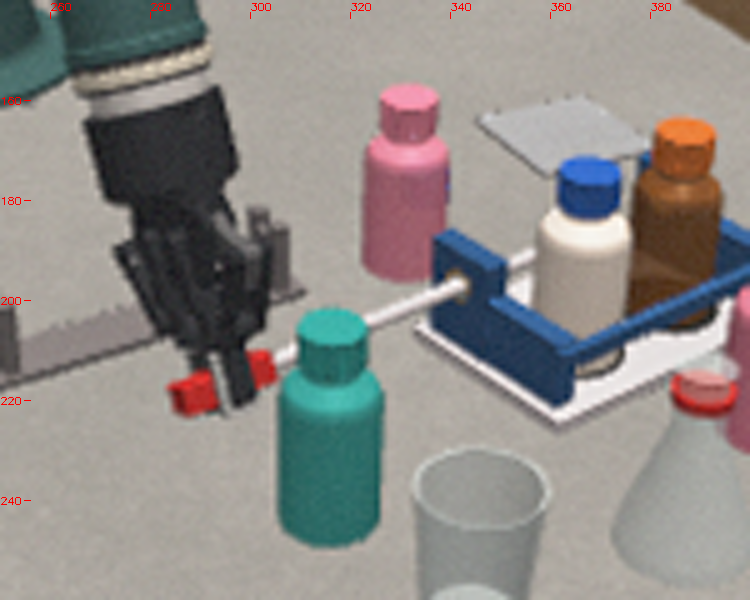

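{"fn": "apply_moves", "kwargs": {"plan": [[[0.008,0,0,0,0,0,1],[0.02,0,0,0,0,0,1],[0.034,0,0,0,0,0,1],[0.048,0,0,0,0,0,1],[0.06,0,0,0,0,0,1],[0.069,0,0,0,0,0,1],[0.072,0,0,0,0,0,1],[0.072,0,0,0,0,0,1]]]}}

```text
time: 24.93
tool_pos: [0.5914, -0.0463, 0.0399]
tcp_rot: [1.97, 2.037, 0.416]
wrist_force: [0.3, -0.4, -1.4]
width: 0.191
```

```bash
python3 snap.py w18; python3 -c "
from h import *
goalrod(0.109,.055)
cv2.imwrite('pics/side7.png',read_camera('side')[:,:,::-1])
crop(cv2.imread('pics/side7.png'),250,170,350,320,4,'pics/cs7.png')"
```

```text
24.9333 [ 0.59138469 -0.04634908  0.03987184] [1.97011021 2.03729664 0.41582939] (0.0333, [0.391, 0.014, -0.92]) 0.19086678395172255
t 24.98 rod [ 0.585  -0.047   0.0553] tip in carrier [np.float64(-0.0299), np.float64(0.0603), np.float64(0.0556)] rodpt x -0.0299 F [-0.1 -0.5 -1.1] M [-0.09  0.22 -0.  ] w 0.187
cmd [0.0487, -0.0003, 0.0003] [0.0005, -0.0003, -0.0002]
```

View pics/cs7.png

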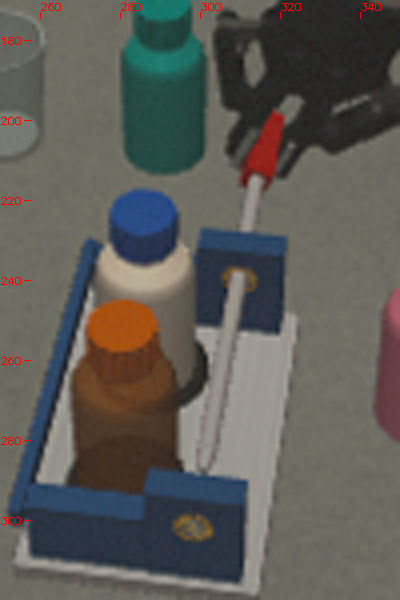

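View pics/w18.png

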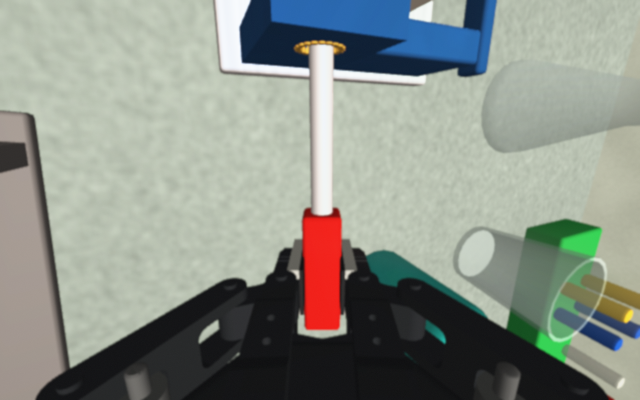

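{"fn": "apply_moves", "kwargs": {"plan": [[[0.006,0,0,0,0,0,1],[0.014,0,0,0,0,0,1],[0.022,0,0,0,0,0,1],[0.03,0,0,0,0,0,1],[0.038,0,0,0,0,0,1],[0.046,0,0,0,0,0,1],[0.053,0,0,0,0,0,1],[0.0545,0,0,0,0,0,1]]]}}

```text
time: 25.7
tool_pos: [0.5895, 0.0084, 0.0399]
tcp_rot: [1.971, 2.037, 0.416]
wrist_force: [0.5, -0.2, 0.2]
width: 0.191
```

{"fn": "apply_moves", "kwargs": {"plan": [[[0,0,0,0,0,0,1],[0,0,0,0,0,0,1],[0,0,0,0,0,0,1],[0,0,0,0,0,0,1],[0,0,0,0,0,0,1],[0,0,0,0,0,0,1],[0,0,0,0,0,0,1],[0,0,0,0,0,0,1]]]}}

```text
time: 26.37
tool_pos: [0.5896, 0.0077, 0.04]
tcp_rot: [1.971, 2.036, 0.416]
wrist_force: [0.3, -0.4, -1.5]
width: 0.19
```

```bash
python3 snap.py w19; python3 -c "
from h import *
goalrod(0.115,.055)
cv2.imwrite('pics/side8.png',read_camera('side')[:,:,::-1])
cv2.imwrite('pics/scene8.png',read_camera('scene')[:,:,::-1])
crop(cv2.imread('pics/side8.png'),230,170,350,320,4,'pics/cs8.png')"
```

```text
26.3667 [0.58958119 0.00772707 0.0399517 ] [1.97093892 2.0363566  0.41572976] (0.0324, [0.391, 0.014, -0.92]) 0.19024444837414714
t 26.42 rod [0.583  0.0075 0.0553] tip in carrier [np.float64(-0.0299), np.float64(0.1149), np.float64(0.0557)] rodpt x -0.03 F [ 1.   0.2 -0.9] M [-0.13  0.21  0.03] w 0.185
cmd [0.0001, -0.0001, 0.0003] [0.0005, -0.0003, -0.0003]
```

View pics/cs8.png

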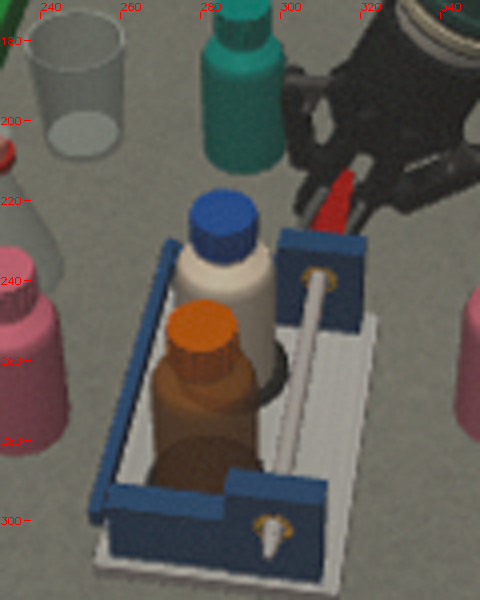

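View pics/w19.png

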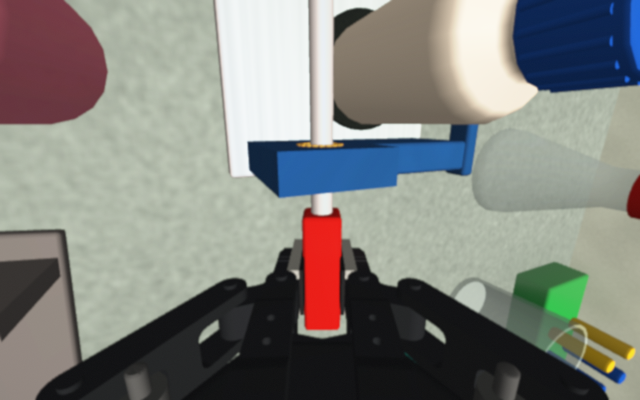

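View pics/scene8.png

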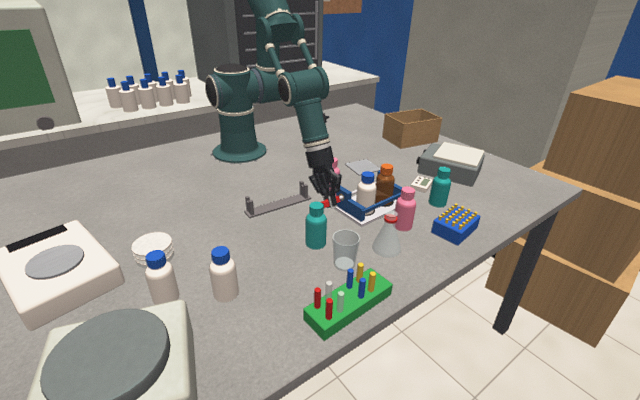

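```bash
python3 -c "
from workcell import bot
print(bot.finish_job())"
```

```text
the job is handed in; nothing more can be done
None
```

I swapped the two bottles and pushed the retaining rod through both bushings. The job was handed in at about 26.5 s, with the gripper still holding the red handle. No verdict was reported.

**Bottles:** I parked the white bottle on the steel tray, moved the amber one to the left-hand pad, then set the white one on the right-hand pad. The last pictures show both upright. I estimate each is within about 2 mm of its pad centre. For the white bottle that comes from the gripper position at release, because I did not measure it again afterwards.

**Rod:** The figures below come from the measured arm pose and my camera fit of the carrier.

| Check | Result | Required |
|---|---|---|
| Rod tip in the carrier frame | x −30 mm, y +115 mm, z 56 mm | x −38 to −22, y above 101, z 47 to 63 |
| Shoulder (where the shaft meets the handle), y | about −110 mm | below −96 mm |
| Wrist force | about 1 N | below 120 N |
| Commanded grip | 100 N | contact force above 2 N |

The side and wrist pictures show the tip clearly beyond the left-hand block and the handle outside the right-hand one. I tilted the gripper 0.4 rad during insertion to pass the turquoise bottle, and nothing else appears to have been moved.

**Disagreements:** The fixed cameras and the wrist camera disagreed by 1 to 3 mm on the carrier's position. I allowed for a wrist-camera bias of about 1.3 mm. Just before insertion, the arm had settled 2 to 3 mm off target, which I corrected against the pictures. No other check failed.

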